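# Lay out a pedal kit from its stack

### The job

The kit for one guitar pedal has come from the stores as a stack on the mat. Take it apart from the top, one piece at a time, and set each piece down at its own station: the battery lying flat in the battery tester's cradle, the hardware tin on the middle of the scale's pan, the shell, face up as it is, centred and square between the jaws of the holding fixture, and last the backplate, on its rubber feet, centred and square between the end stops of the marking bed. Leave the circuit board and the parts dish where they are.

Things in the scene. Friction and masses are not known exactly. Their poses are not given: they have to be found in the camera images.
- battery: Top of the stack: silver rectangular nine-volt battery lying flat, black band at one end and two snap terminals at the other. 26.5 mm wide (its x), 48.5 mm long (its y) and 17.5 mm high; the terminals add 3 mm at +y. Origin: centre of its underside; z up. 50 g. At the start it lies on the tin's lid, turned up to 23 degrees from the tin.
- tin: Second from the top: closed stainless hardware tin with a flat lid and a dark seam round it. 46 mm wide (x), 84 mm long (y), 22 mm high, 140 g. Origin: centre of its underside; z up. At the start it stands on the shell.
- shell: Third from the top: dark charcoal die-cast pedal shell, drilled for knobs, lamp, footswitch and jacks. 58 mm wide (x), 110 mm long (y), 32 mm high, 190 g, drilled face up. Origin: centre of its underside; z up. At the start it stands on the backplate.
- backplate: Bottom of the stack: mint-green enamelled steel backplate, 68 mm wide (x), 122 mm long (y), 6 mm thick, on four rubber feet 4 mm high, set in from its edges (the plate's edge spans 4 to 10 mm above what it stands on), 160 g. Origin: centre of its underside, at the feet's soles; z up. At the start it stands on the grey mat, whose top is 3 mm above the table.
- tester: Battery tester, fixed: flat grey case 112 x 100 mm, 18 mm high; a black cradle on it, and a display (3 mm proud) and two white keys at its -x side. The cradle's floor is 44 mm (x) by 68 mm (y) inside a rim 2.5 mm high, 4 mm thick, brass contacts at its short ends. Origin: centre of the cradle floor, on its surface; z up. The battery lies along y, either way round.
- scale: Parts-counting scale, fixed: ivory case 165 x 125 mm with a square stainless pan 110 x 110 mm and a sloping display at its -x side, nowhere more than 4 mm above the pan. Origin: centre of the pan, on its top surface, 40 mm above the mat; z up. The pan is flat, rimless and does not move. The tin may stand on it at any angle.
- fixture: Holding fixture, fixed: aluminium base 120 x 160 mm, a black rubber pad between two straight jaws along y. The jaws are open, faces 80 mm apart (x = -40, +40 mm), 8 mm higher than the pad; open at the ends. A clamp screw with black knob sticks out at -x, below pad level. Origin: centre of the pad, on its top surface, 20 mm above the mat; z up. The shell lies along y, either way round.
- bed: Marking bed, fixed: dark steel slab 110 mm (x) by 172 mm (y), with a steel end stop 8 mm high across each end, stop faces 146 mm apart (y = -73, +73 mm), brass thumb screws on them reaching 15 mm above the slab; long sides open. Origin: centre of the slab's top surface, 16 mm above the mat; z up. The backplate lies along y, either way round.
- dish: Bystander: round open stainless parts dish, 90 mm across, 22 mm high, with a few nuts in it, loose on the mat. Origin: centre of its underside. Leave it.
- board: Bystander: green circuit board 50 x 62 mm with components up to 16 mm high, loose on the mat. Origin: centre of its underside. Leave it.
Not all that is in view belongs to the job. What is shaped like the battery but green or turquoise is not meant.

How it is judged:
By the outcome, as a careful person would: the job done as asked, in the order asked, and still so for the second after the job is handed in, with the robot touching nothing.
It also fails if it takes over 120 s, if anything falls off the work surface, if the arm or the gripper's body presses on something with over 40 N, if the wrist force passes 120 N, or if a joint passes its speed limit or range.

### The arm

A 6-joint arm with a two-finger parallel gripper is mounted at the origin on the work surface. World frame = base frame: x ahead of the robot, y to its left, z up, the work surface at z = 0. Lengths are in m, angles in rad, forces in N, time in s.
With the tool pointing down it reaches from about 0.4 to 0.925 m from the base axis. Payload 12.5 kg.
Tool frame: the origin (TCP) lies at the centre of the arm's flange, where the gripper is bolted on; the fingertips stand 190 mm ahead of it and the grasp point (between the pads) lies 171 mm ahead of it; z points along the fingers, x is the direction in which the jaws open and shut, and the axes are right-handed (so a half turn about z gives the same grasp; the last joint's range is limited). The gripper opens to 95 mm and grips with 3 to 60 N. Pads are 20 mm wide; open, the fingers measure 119 mm over their backs; the gripper's body (75 mm by 180 mm) begins 59 mm behind the grasp point.
Start: joints at [-1.383, 0.491, 1.559, -0, 1.092, -0.106], TCP at [0.181, -0.598, 0.405] pointing down, gripper open.
Joint ranges: [-3.1, 3.1], [-0.84, 2.19], [0.05, 2.79], [-1.13, 4.28], [0.06, 2.93], [-2.69, 2.69]. Speed limits (rad/s): [2.22, 2.22, 2.79, 3.14, 3.14, 3.14].

### API

Orientations are given as a unit quaternion [w, x, y, z].
In Python, from bench import arm gives the robot as it stands. The module is installed in compiled form; this text tells all that it offers.
- The arm moves only by the tool jog_arm, never from a script. Its argument "motion" is a list of rows, each an object of numbers: "tx", "ty", "tz": the shift along the tool's x, y, z in mm; "ax", "ay", "az": the turn, a rotation vector about the tool's x, y, z in degrees; "claw": the finger opening in mm, from 0 to 95.1. In form: [{"tx": .., "ty": .., "tz": .., "ax": .., "ay": .., "az": .., "claw": ..}, ...]. A call has exactly 8 rows; each row shifts and turns the commanded pose from where the row before left it, along the tool's axes as they then stand; what a row does not reach is not made up. A row lasts 1/12 s, in which the tool goes at most 41.7 mm and 7.16 degrees, less where a joint would pass 70% of its speed; a pose out of reach is approached as far as the arm can. A call is refused whole if a number of a shift passes 41.7 or a number of a turn 7.16, either way. A call with a gripper value outside its range is refused whole. The fingers move at their own pace and stop on an object; "newtons" is the grip in N (left out, the last holds). Time passes only in rows, so rows that do not move let the fingers close, or fill a call up. It gives the time, the measured TCP pose, the force and the opening at its end, in the units of the state.
- arm.state(): the state, without advancing time (a new reading comes with each control period).
- arm.read_camera(name): name is "side" or "top" or "wrist"; returns a dict with "color" (480x640x3 uint8, red, green, blue), "fov_y" (degrees; the focal length in pixels is half the picture's height over the tangent of half this angle, whatever the lens; pixels are square), "cx", "cy" (the principal point, pixels), "k1" (the pictures are not rectified: a ray, as slopes to the right and down, at radius r is drawn at 1 + k1 r^2 times it, then the intrinsics apply), "rvec" (rotation vector, rad) and "tvec" (3), from world to camera coordinates, as OpenCV has them; the wrist camera has in their place "hand_eye" (4x4, takes a point from camera to tool coordinates, whose origin is the TCP and whose axes are the tool frame's). Camera axes: x right, y down, z forward; pixel columns grow to the right and rows downward; lengths in m; the calibration is good to about 2 mm. A picture is of the moment at which its call begins: read the wrist's pose just before it. There is no depth.
- arm.hand_in(): hands the job in, once; it reports no verdict.
The state is a dict: "clock": time; "qpos": joint angles; "joint_vel": joint speeds; "effort": joint torques, N m; "tcp_pos": TCP position; "tool_rot": TCP orientation; "ft_force": force on the tool from outside, world axes, zero at the start; "moment": the same for the moment, N m; "grip_width": opening from 0.0 (shut) to 1.0 (fully open).
Only numpy, scipy, OpenCV 4.12 (cv2) and the standard library are available. Lean on these libraries where they do the work, as an engineer would, in place of code of your own. Each camera call takes 0.05 s, during which the arm holds its last target.

## Working session

There is one attempt and no reset: what is moved stays moved. The work goes in short steps, Python scripts to look and compute and a tool call to move; the robot and the scene stay as the last step left them, time stands still between calls to the robot, and variables do not carry over. Pictures are saved under pics/ and viewed, and the job is handed in when it is done.

Besides the shell and the picture viewer there is one more tool, called after "Request:" by a JSON object that holds its "api" and its "payload". jog_arm: Moves the arm, as the interface text tells. Its arguments: {"type":"object","properties":{"motion":{"type":"array"},"newtons":{"type":"number"}},"required":["motion"]}

```bash
mkdir -p pics; ls; python3 - <<'E'
from bench import arm
import cv2
print(arm.state())
for n in ["top","side","wrist"]:
    d=arm.read_camera(n)
    cv2.imwrite(f"pics/{n}0.png",d["color"][:,:,::-1])
    print(n,{k:v for k,v in d.items() if k!="color"})
E
```

```text
pics
{'clock': 0.0, 'qpos': array([-1.38259884e+00,  4.91538432e-01,  1.55947147e+00, -2.57386255e-05,
        1.09171504e+00, -1.05586486e-01]), 'joint_vel': array([ 3.93332506e-04, -3.32767163e-04, -5.77524067e-04, -7.15317088e-05,
        9.69932427e-05,  4.39927461e-04]), 'effort': array([ 3.31413859e-03, -6.12633419e+01, -2.58174831e+01,  6.93376316e-02,
        4.83759586e-02, -1.19252545e-04]), 'tcp_pos': array([ 0.18100455, -0.59816836,  0.40416718]), 'tool_rot': array([-3.75051598e-04,  8.02990379e-01, -5.95991721e-01, -4.24245782e-04]), 'ft_force': array([-0.01561595, -0.11490774, -0.93190768]), 'moment': array([-0.03048251, -0.00681495, -0.04639215]), 'grip_width': 1.0018354012137949}
top {'fov_y': 55.761263701702255, 'cx': 316.89951952295047, 'cy': 233.6479022545866, 'k1': 0.02406029974275702, 'rvec': array([ 2.16065407, -2.16551726,  0.11826882]), 'tvec': array([0.01732287, 0.48785613, 1.0528388 ])}
side {'fov_y': 47.51639797654894, 'cx': 320.4386509654996, 'cy': 232.12086799909892, 'k1': -0.06722752707156111, 'rvec': array([ 2.45194008, -0.18848096,  0.08276193]), 'tvec': array([-0.48320895,  0.09914954,  1.00397707])}
wrist {'fov_y': 71.73878885475355, 'cx': 319.2944657777421, 'cy': 235.78051818673504, 'k1': -0.03874113749375072, 'hand_eye': array([[ 9.99999554e-01, -8.35096662e-04,  4.40417528e-04,
        -4.77548845e-04],
       [ 6.74062124e-04,  9.58145862e-01,  2.86279675e-01,
        -8.01759907e-02],
       [-6.61055434e-04, -2.86279251e-01,  9.58145998e-01,
         2.09758269e-02],
       [ 0.00000000e+00,  0.00000000e+00,  0.00000000e+00,
         1.00000000e+00]])}
```

View pics/top0.png

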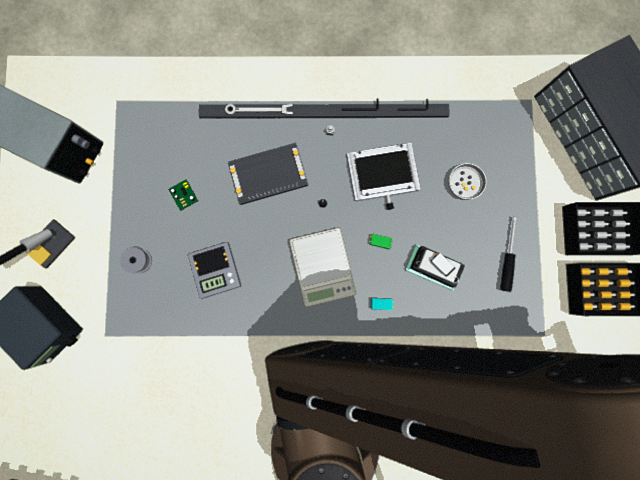

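View pics/side0.png

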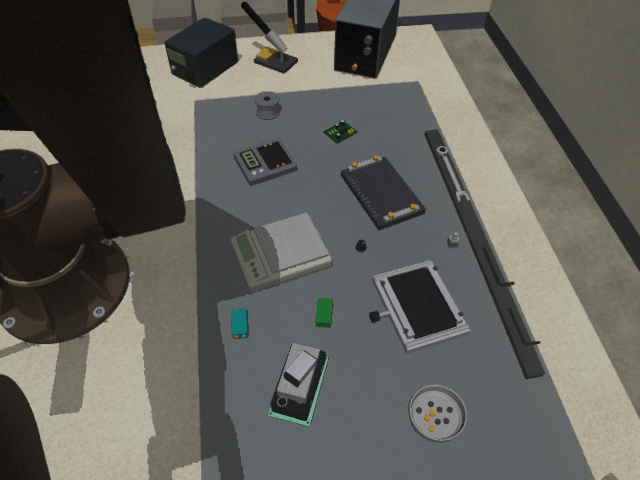

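View pics/wrist0.png

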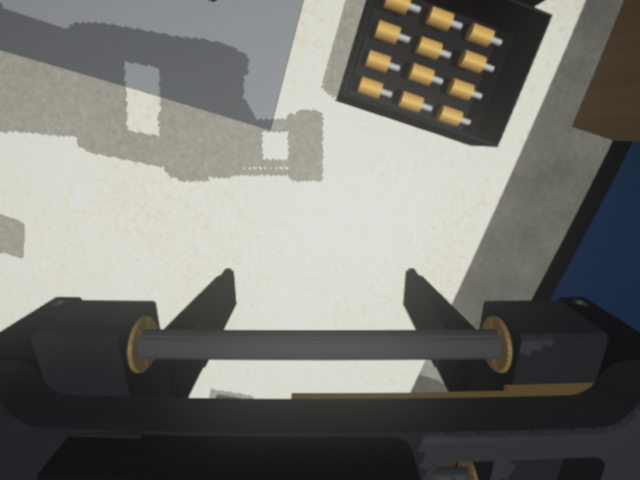

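```bash
cat > h.py <<'E'
import numpy as np, cv2
from scipy.spatial.transform import Rotation as R
from bench import arm
def K(d):
    f=240/np.tan(np.radians(d["fov_y"]/2)); return np.array([[f,0,d["cx"]],[0,f,d["cy"]],[0,0,1.]])
def T_tool(s):
    q=s["tool_rot"]; T=np.eye(4); T[:3,:3]=R.from_quat([q[1],q[2],q[3],q[0]]).as_matrix(); T[:3,3]=s["tcp_pos"]; return T
def cam_T(d,s=None):  # camera->world
    if "hand_eye" in d: return T_tool(s)@d["hand_eye"]
    T=np.eye(4); T[:3,:3]=cv2.Rodrigues(d["rvec"])[0]; T[:3,3]=d["tvec"]; return np.linalg.inv(T)
def pix2z(d,px,z,s=None):
    px=np.atleast_2d(np.array(px,float)); z=np.broadcast_to(z,len(px))
    n=cv2.undistortPoints(px[:,None],K(d),np.array([d["k1"],0,0,0.]))[:,0]
    T=cam_T(d,s); r=np.c_[n,np.ones(len(n))]@T[:3,:3].T; o=T[:3,3]
    return o+r*((z-o[2])/r[:,2])[:,None]
def proj(d,P,s=None):
    T=np.linalg.inv(cam_T(d,s)); P=np.atleast_2d(P)
    return cv2.projectPoints(P[:,None].astype(float),cv2.Rodrigues(T[:3,:3])[0],T[:3,3],K(d),np.array([d["k1"],0,0,0.]))[0][:,0]
def yaw(s):
    x=T_tool(s)[:3,0]; return np.degrees(np.arctan2(x[1],x[0]))
def snap(name,fn):
    s=arm.state(); d=arm.read_camera(name); cv2.imwrite(f"pics/{fn}.png",d["color"][:,:,::-1]); return s,d
def go(s,x,y,yawdeg=None,z=None):
    """tool-axis moves to bring TCP to world x,y(,z) with tool x at yaw (mod 180): turn first, then shift"""
    y0=yaw(s); dy=0
    if yawdeg is not None:
        dy=(yawdeg-y0+90)%180-90
    a=np.radians(y0+dy); p=np.array([x,y])-s["tcp_pos"][:2]
    tx=p@[np.cos(a),np.sin(a)]; ty=p@[np.sin(a),-np.cos(a)]
    print("az %.1f  tx %.1f ty %.1f tz %.1f (yaw now %.1f, q1 %.2f q6 %.2f)"%(-dy,tx*1e3,ty*1e3,0 if z is None else (s["tcp_pos"][2]-z)*1e3,y0,s["qpos"][0],s["qpos"][5]))
E
python3 - <<'E'
import cv2
t=cv2.imread('pics/top0.png')
cv2.imwrite('pics/t_a.png',cv2.resize(t[130:310,270:470],None,fx=4,fy=4)[:, :800][:600])
cv2.imwrite('pics/t_b.png',cv2.resize(t[130:330,160:360],None,fx=3,fy=3))
E
python3 - <<'E'
import cv2
t=cv2.imread('pics/top0.png')
cv2.imwrite('pics/t_c.png',cv2.resize(t[225:300,390:490],None,fx=8,fy=8,interpolation=cv2.INTER_CUBIC))
from h import *
d=arm.read_camera("top")
for n,p,z in [("stack",(433,266),.05),("tester",(209,261),.021),("scale",(322,252),.043),("fixture",(384,172),.023),("bed",(268,174),.019),("dish",(464,181),.01),("board",(184,194),.003)]:
    print(n,pix2z(d,p,z)[0].round(3))
E
```

```text
stack [ 0.41  -0.251  0.05 ]
tester [0.424 0.273 0.021]
scale [0.443 0.004 0.043]
fixture [ 0.638 -0.147  0.023]
bed [0.635 0.135 0.019]
dish [ 0.618 -0.343  0.01 ]
board [0.589 0.342 0.003]
```

View pics/t_c.png

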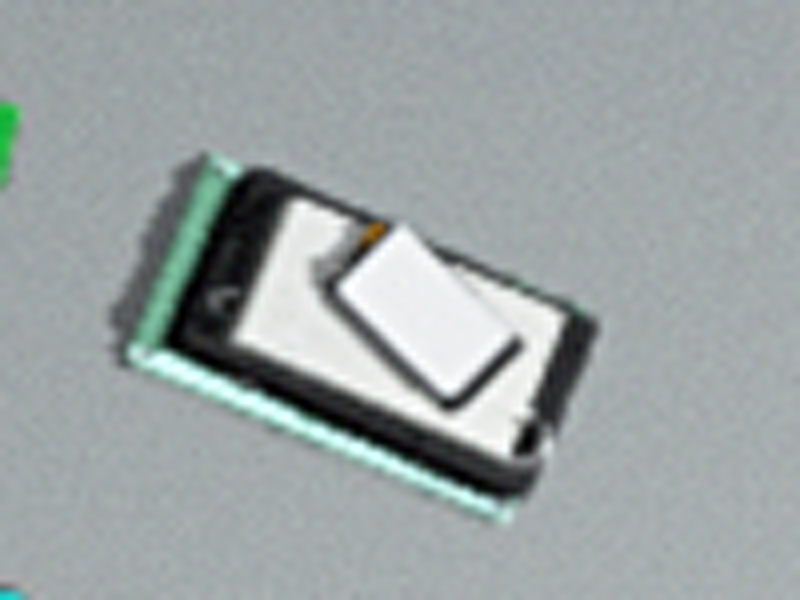

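View pics/t_b.png

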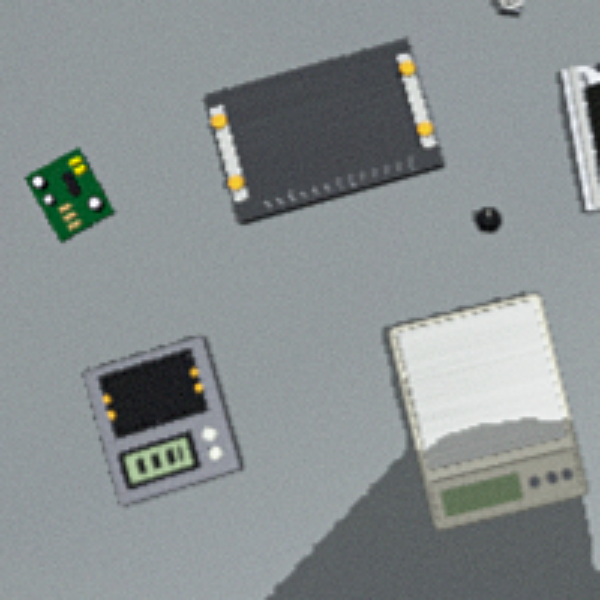

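```bash
python3 - <<'E'
from h import *
s=arm.state(); go(s,.375,-.287,-44,.4)
E
```

```text
az -29.2  tx -76.6 ty -358.6 tz 4.4 (yaw now -73.2, q1 -1.38 q6 -0.11)
```

Request:
{"api": "jog_arm", "payload": {"motion": [{"az": -5.8},{"az": -5.8},{"az": -5.8},{"az": -5.8},{"az": -5.8},{"ty": -20,"tx": -4},{"ty": -36,"tx": -8},{"ty": -36,"tx": -8}]}}

```text
schema error: expected keys tx, ty, tz, ax, ay, az, claw
```

Request:
{"api": "jog_arm", "payload": {"motion": [{"ty": -36,"tx": -8},{"ty": -36,"tx": -8},{"ty": -36,"tx": -8},{"ty": -36,"tx": -8},{"ty": -36,"tx": -8},{"ty": -36,"tx": -8},{"ty": -30,"tx": -6},{"ty": -20,"tx": -3}]}}

```text
schema error: expected keys tx, ty, tz, ax, ay, az, claw
```

Request:
{"api": "jog_arm", "payload": {"motion": [{},{},{},{},{},{},{},{}]}}

```text
schema error: expected keys tx, ty, tz, ax, ay, az, claw
```

```bash
python3 - <<'E'
from h import *
s,d=snap("wrist","w1"); print(s["tcp_pos"],yaw(s),s["clock"],s["ft_force"])
E
```

```text
[ 0.18101399 -0.59820894  0.40441305] -73.16519404610096 0.2 [ 0.34139067  0.01531066 -0.01418687]
```

View pics/w1.png

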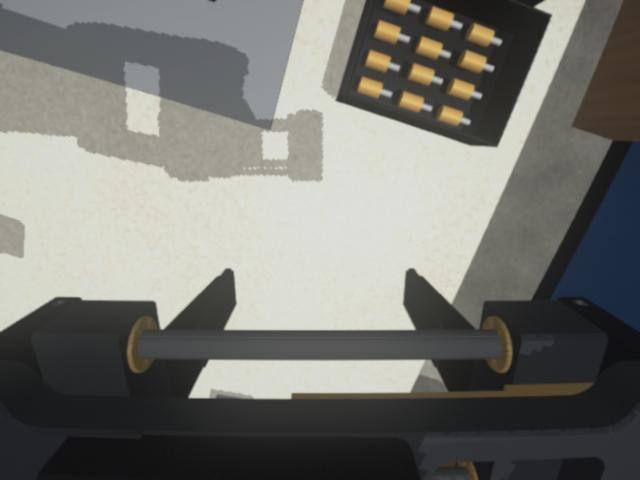

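Request:
{"api": "jog_arm", "payload": {"motion": [{"tx": 0,"ty": 0,"tz": 0,"ax": 0,"ay": 0,"az": -5.8,"claw": 95},{"tx": 0,"ty": 0,"tz": 0,"ax": 0,"ay": 0,"az": -5.8,"claw": 95},{"tx": 0,"ty": 0,"tz": 0,"ax": 0,"ay": 0,"az": -5.8,"claw": 95},{"tx": 0,"ty": 0,"tz": 0,"ax": 0,"ay": 0,"az": -5.8,"claw": 95},{"tx": 0,"ty": 0,"tz": 0,"ax": 0,"ay": 0,"az": -5.8,"claw": 95},{"tx": -4,"ty": -20,"tz": 0,"ax": 0,"ay": 0,"az": 0,"claw": 95},{"tx": -8,"ty": -36,"tz": 0,"ax": 0,"ay": 0,"az": 0,"claw": 95},{"tx": -8,"ty": -36,"tz": 0,"ax": 0,"ay": 0,"az": 0,"claw": 95}]}}

```text
clock: 0.92
tcp_pos: [0.2307, -0.5177, 0.4042]
tool_rot: [-0.0, 0.926, -0.377, -0.0]
ft_force: [0.6, -0.1, 0.8]
grip_width: 1.002
```

Request:
{"api": "jog_arm", "payload": {"motion": [{"tx": -8,"ty": -36,"tz": 0,"ax": 0,"ay": 0,"az": 0,"claw": 95},{"tx": -8,"ty": -36,"tz": 0,"ax": 0,"ay": 0,"az": 0,"claw": 95},{"tx": -8,"ty": -36,"tz": 0,"ax": 0,"ay": 0,"az": 0,"claw": 95},{"tx": -8,"ty": -36,"tz": 0,"ax": 0,"ay": 0,"az": 0,"claw": 95},{"tx": -8,"ty": -36,"tz": 0,"ax": 0,"ay": 0,"az": 0,"claw": 95},{"tx": -8,"ty": -36,"tz": 0,"ax": 0,"ay": 0,"az": 0,"claw": 95},{"tx": -6,"ty": -30,"tz": 0,"ax": 0,"ay": 0,"az": 0,"claw": 95},{"tx": -3,"ty": -20,"tz": 0,"ax": 0,"ay": 0,"az": 0,"claw": 95}]}}

```text
clock: 1.58
tcp_pos: [0.376, -0.2854, 0.4049]
tool_rot: [-0.0, 0.927, -0.375, 0.0]
ft_force: [-0.5, -0.7, 0.6]
grip_width: 0.999
```

```bash
python3 - <<'E'
from h import *
s,d=snap("wrist","w0"); s,d=snap("wrist","w1");s,d=snap("wrist","w1"); print(s["tcp_pos"],yaw(s),s["clock"],s["ft_force"],abs(s["joint_vel"]).max())
E
```

```text
[ 0.37631732 -0.28561437  0.40490604] -43.98373621453814 1.6833 [ 0.30394049  0.55023953 -0.21172565] 0.0588085039967693
```

View pics/w1.png

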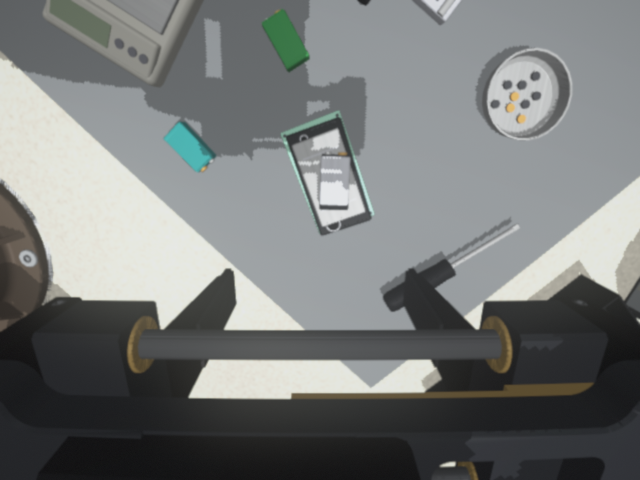

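```bash
python3 - <<'E'
import cv2
t=cv2.imread('pics/w1.png')
cv2.imwrite('pics/w1c.png',cv2.resize(t[105:245,270:390],None,fx=5,fy=5,interpolation=cv2.INTER_CUBIC)[:600])
cv2.imwrite('pics/w1d.png',cv2.resize(t[145:220,305:365],None,fx=8,fy=8,interpolation=cv2.INTER_CUBIC))
E
```

```text
(no output)
```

View pics/w1d.png

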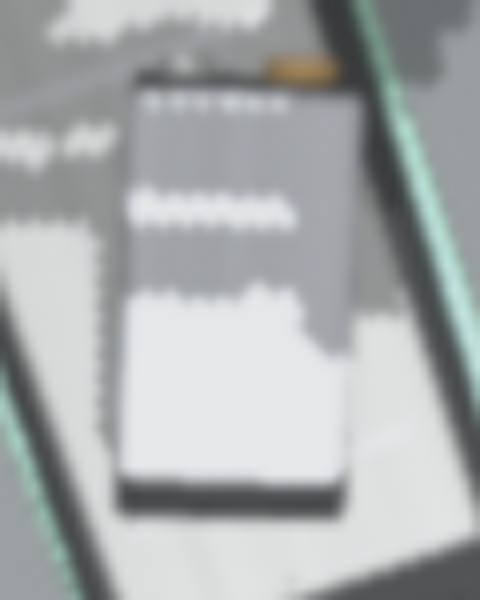

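View pics/w1c.png

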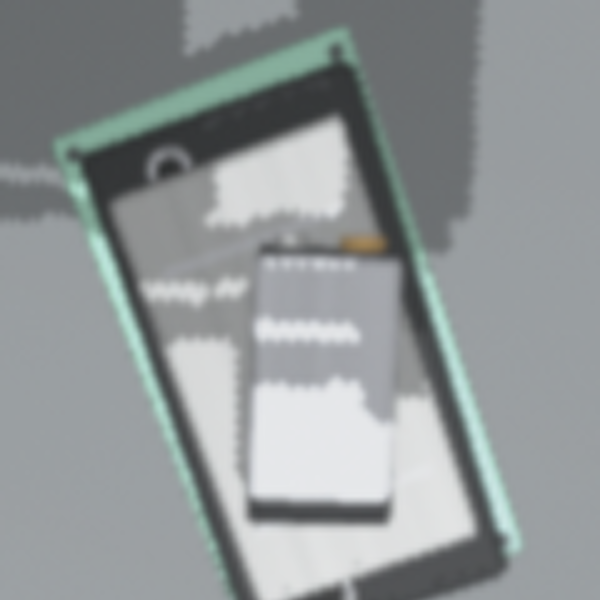

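```bash
cat >> h.py <<'E'
def rect(d,s,corners,z,org,sc):
    """corners TL,TR,BR,BL in zoomed crop coords"""
    c=np.array(org)+(np.array(corners,float)+.5)/sc-.5
    P=pix2z(d,c,z,s)[:,:2]
    a=(P[1]+P[2]-P[0]-P[3])/2; b=(P[0]+P[1]-P[2]-P[3])/2
    an=lambda v:np.degrees(np.arctan2(v[1],v[0]))
    print("centre",P.mean(0).round(4),"across %.1f mm ang %.1f | up %.1f mm ang %.1f"%(np.linalg.norm(a)*1e3,an(a),np.linalg.norm(b)*1e3,an(b)))
    return P.mean(0),an(a),an(b)
E
python3 - <<'E'
from h import *
s=arm.state(); d=arm.read_camera("wrist")
c,a,b=rect(d,s,[(137,83),(363,93),(342,515),(118,510)],.0845,(305,145),8)
print((b-90-a))
go(s,*c,b-90,.262)
# tin top lid z=.067
rect(d,s,[(108,205),(343,118),(478,535),(262,602)],.067,(270,105),5)
# plate top z=.013
rect(d,s,[(55,145),(347,28),(522,545),(235,640)],.013,(270,105),5)
E
```

```text
centre [ 0.4136 -0.2666] across 25.3 mm ang -45.9 | up 47.7 mm ang 44.0
-0.1362559976258524
az 2.0  tx 11.7 ty -41.2 tz 142.9 (yaw now -44.0, q1 -0.79 q6 -0.02)
centre [ 0.4115 -0.2629] across 45.1 mm ang -25.3 | up 81.8 mm ang 66.0
centre [ 0.4103 -0.2642] across 68.1 mm ang -24.2 | up 118.0 mm ang 65.8
```

```bash
python3 - <<'E'
from h import *
d=arm.read_camera("top")
rect(d,None,[(405,225),(520,342),(452,407),(335,288)],.0845,(390,225),8)
rect(d,None,[(295,195),(565,310),(510,458),(232,345)],.067,(390,225),8)
rect(d,None,[(212,155),(598,320),(505,520),(130,355)],.013,(390,225),8)
E
```

```text
centre [ 0.4127 -0.2652] across 45.3 mm ang -136.6 | up 26.6 mm ang -48.0
centre [ 0.4103 -0.2621] across 82.9 mm ang -113.0 | up 45.9 mm ang -23.2
centre [ 0.4095 -0.2647] across 121.9 mm ang -113.8 | up 65.7 mm ang -25.1
```

Request:
{"api": "jog_arm", "payload": {"motion": [{"tx": 0,"ty": 0,"tz": 0,"ax": 0,"ay": 0,"az": 2,"claw": 95},{"tx": 4,"ty": -14,"tz": 15,"ax": 0,"ay": 0,"az": 0,"claw": 95},{"tx": 4,"ty": -14,"tz": 25,"ax": 0,"ay": 0,"az": 0,"claw": 95},{"tx": 3.7,"ty": -13.2,"tz": 25,"ax": 0,"ay": 0,"az": 0,"claw": 70},{"tx": 0,"ty": 0,"tz": 25,"ax": 0,"ay": 0,"az": 0,"claw": 60},{"tx": 0,"ty": 0,"tz": 15,"ax": 0,"ay": 0,"az": 0,"claw": 50},{"tx": 0,"ty": 0,"tz": 0,"ax": 0,"ay": 0,"az": 0,"claw": 50},{"tx": 0,"ty": 0,"tz": 0,"ax": 0,"ay": 0,"az": 0,"claw": 50}]}}

```text
clock: 2.5
tcp_pos: [0.4128, -0.2686, 0.2995]
tool_rot: [-0.0, 0.92, -0.393, -0.001]
ft_force: [0.1, 0.0, 0.9]
grip_width: 0.706
```

```bash
python3 - <<'E'
from h import *
s,d=snap("wrist","w2"); print(s["tcp_pos"],yaw(s),s["clock"],s["grip_width"])
go(s,.4133,-.2662,-46,.262)
E
```

```text
[ 0.41275267 -0.26860608  0.29945424] -46.24264970942667 2.5 0.7058384412985942
az -0.2  tx -1.4 ty -2.1 tz 37.5 (yaw now -46.2, q1 -0.71 q6 0.10)
```

View pics/w2.png

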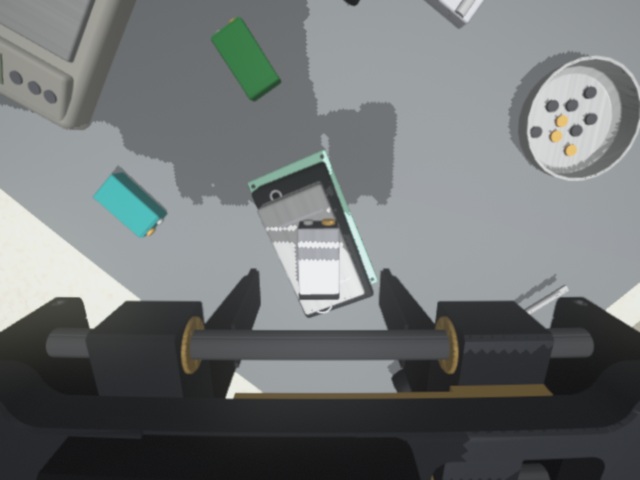

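Request:
{"api": "jog_arm", "payload": {"motion": [{"tx": -1.4,"ty": -2.1,"tz": 0,"ax": 0,"ay": 0,"az": 0,"claw": 45},{"tx": 0,"ty": 0,"tz": 13,"ax": 0,"ay": 0,"az": 0,"claw": 45},{"tx": 0,"ty": 0,"tz": 13,"ax": 0,"ay": 0,"az": 0,"claw": 45},{"tx": 0,"ty": 0,"tz": 9,"ax": 0,"ay": 0,"az": 0,"claw": 45},{"tx": 0,"ty": 0,"tz": 2.5,"ax": 0,"ay": 0,"az": 0,"claw": 40},{"tx": 0,"ty": 0,"tz": 0,"ax": 0,"ay": 0,"az": 0,"claw": 34},{"tx": 0,"ty": 0,"tz": 0,"ax": 0,"ay": 0,"az": 0,"claw": 30},{"tx": 0,"ty": 0,"tz": 0,"ax": 0,"ay": 0,"az": 0,"claw": 26}], "newtons": 15}}

```text
clock: 3.22
tcp_pos: [0.4137, -0.2653, 0.2629]
tool_rot: [0.0, 0.92, -0.392, 0.001]
ft_force: [0.5, 0.6, 0.7]
grip_width: 0.301
```

Request:
{"api": "jog_arm", "payload": {"motion": [{"tx": 0,"ty": 0,"tz": 0,"ax": 0,"ay": 0,"az": 0,"claw": 20},{"tx": 0,"ty": 0,"tz": 0,"ax": 0,"ay": 0,"az": 0,"claw": 20},{"tx": 0,"ty": 0,"tz": 0,"ax": 0,"ay": 0,"az": 0,"claw": 20},{"tx": 0,"ty": 0,"tz": 0,"ax": 0,"ay": 0,"az": 0,"claw": 20},{"tx": 0,"ty": 0,"tz": 0,"ax": 0,"ay": 0,"az": 0,"claw": 20},{"tx": 0,"ty": 0,"tz": 0,"ax": 0,"ay": 0,"az": 0,"claw": 20},{"tx": 0,"ty": 0,"tz": 0,"ax": 0,"ay": 0,"az": 0,"claw": 20},{"tx": 0,"ty": 0,"tz": 0,"ax": 0,"ay": 0,"az": 0,"claw": 20}]}}

```text
clock: 3.88
tcp_pos: [0.4137, -0.2653, 0.2629]
tool_rot: [0.0, 0.92, -0.392, 0.001]
ft_force: [-0.3, -0.2, 6.1]
grip_width: 0.278
```

Request:
{"api": "jog_arm", "payload": {"motion": [{"tx": 0,"ty": 0,"tz": -5,"ax": 0,"ay": 0,"az": 0,"claw": 20},{"tx": 0,"ty": 0,"tz": -10,"ax": 0,"ay": 0,"az": 0,"claw": 20},{"tx": 0,"ty": 0,"tz": -20,"ax": 0,"ay": 0,"az": 0,"claw": 20},{"tx": 0,"ty": 0,"tz": -20,"ax": 0,"ay": 0,"az": 0,"claw": 20},{"tx": 0,"ty": 0,"tz": -20,"ax": 0,"ay": 0,"az": 0,"claw": 20},{"tx": 0,"ty": 0,"tz": -15,"ax": 0,"ay": 0,"az": 0,"claw": 20},{"tx": 0,"ty": 0,"tz": -10,"ax": 0,"ay": 0,"az": 0,"claw": 20},{"tx": 0,"ty": 0,"tz": 0,"ax": 0,"ay": 0,"az": 0,"claw": 20}]}}

```text
clock: 4.55
tcp_pos: [0.4136, -0.2651, 0.3648]
tool_rot: [0.001, 0.92, -0.392, 0.002]
ft_force: [-0.1, -0.2, -0.1]
grip_width: 0.28
```

```bash
python3 - <<'E'
from h import *
s,d=snap("wrist","w3"); print(s["tcp_pos"],yaw(s),s["clock"],s["grip_width"],s["ft_force"])
t=cv2.imread("pics/w3.png")
cv2.imwrite('pics/w3c.png',np.hstack([cv2.resize(t,None,fx=.625,fy=.625),cv2.resize(t[230:330,270:370],(300,300))]))
# tester look: object to tool -y by ~50 ; tool x along 16.5
for yw in (16.5,196.5):
    a=np.radians(yw); u=np.array([np.sin(a),-np.cos(a)]); p=np.array([.424,.273])+.05*u; print(yw,p,np.hypot(*p))
go(s,.438,.225,16.5,.36)
E
```

```text
[ 0.41359217 -0.26513119  0.3648414 ] -46.16078503945594 4.55 0.2796579425312384 [-0.14570331 -0.16128393 -0.08285054]
16.5 [0.43820077 0.22505901] 0.4926169626124791
196.5 [0.40979923 0.32094099] 0.5205175579617419
az -62.7  tx 162.6 ty -463.0 tz 4.8 (yaw now -46.2, q1 -0.70 q6 0.10)
```

View pics/w3c.png

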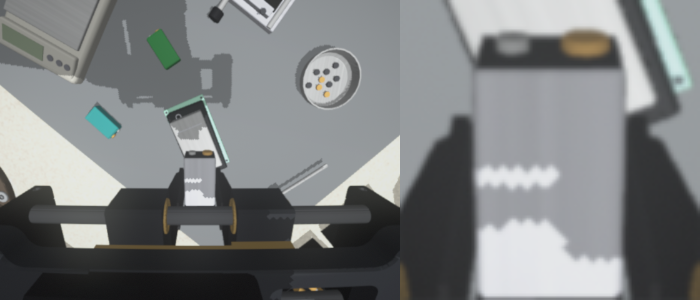

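Request:
{"api": "jog_arm", "payload": {"motion": [{"tx": 0,"ty": 0,"tz": 0,"ax": 0,"ay": 0,"az": -7,"claw": 20},{"tx": 0,"ty": 0,"tz": 0,"ax": 0,"ay": 0,"az": -7,"claw": 20},{"tx": 0,"ty": 0,"tz": 0,"ax": 0,"ay": 0,"az": -7,"claw": 20},{"tx": 0,"ty": 0,"tz": 0,"ax": 0,"ay": 0,"az": -7,"claw": 20},{"tx": 0,"ty": 0,"tz": 0,"ax": 0,"ay": 0,"az": -7,"claw": 20},{"tx": 0,"ty": 0,"tz": 0,"ax": 0,"ay": 0,"az": -7,"claw": 20},{"tx": 0,"ty": 0,"tz": 0,"ax": 0,"ay": 0,"az": -7,"claw": 20},{"tx": 0,"ty": 0,"tz": 0,"ax": 0,"ay": 0,"az": -7,"claw": 20}]}}

```text
clock: 5.27
tcp_pos: [0.4135, -0.2651, 0.3615]
tool_rot: [-0.0, 0.996, 0.089, -0.0]
ft_force: [0.9, -0.7, -1.8]
grip_width: 0.278
```

Request:
{"api": "jog_arm", "payload": {"motion": [{"tx": 0,"ty": 0,"tz": 0,"ax": 0,"ay": 0,"az": -6.7,"claw": 20},{"tx": 10,"ty": -20,"tz": 0,"ax": 0,"ay": 0,"az": 0,"claw": 20},{"tx": 15,"ty": -33,"tz": 0,"ax": 0,"ay": 0,"az": 0,"claw": 20},{"tx": 17,"ty": -36,"tz": 0,"ax": 0,"ay": 0,"az": 0,"claw": 20},{"tx": 17,"ty": -36,"tz": 0,"ax": 0,"ay": 0,"az": 0,"claw": 20},{"tx": 17,"ty": -36,"tz": 0,"ax": 0,"ay": 0,"az": 0,"claw": 20},{"tx": 17,"ty": -36,"tz": 0,"ax": 0,"ay": 0,"az": 0,"claw": 20},{"tx": 17,"ty": -36,"tz": 0,"ax": 0,"ay": 0,"az": 0,"claw": 20}]}}

```text
clock: 5.93
tcp_pos: [0.4524, -0.0087, 0.3617]
tool_rot: [-0.0, 0.99, 0.144, -0.001]
ft_force: [1.9, -0.8, -0.9]
grip_width: 0.277
```

Request:
{"api": "jog_arm", "payload": {"motion": [{"tx": 10,"ty": -36,"tz": 0,"ax": 0,"ay": 0,"az": 0,"claw": 20},{"tx": 8,"ty": -36,"tz": 0,"ax": 0,"ay": 0,"az": 0,"claw": 20},{"tx": 8,"ty": -36,"tz": 0,"ax": 0,"ay": 0,"az": 0,"claw": 20},{"tx": 8,"ty": -36,"tz": 0,"ax": 0,"ay": 0,"az": 0,"claw": 20},{"tx": 8,"ty": -30,"tz": 0,"ax": 0,"ay": 0,"az": 0,"claw": 20},{"tx": 6,"ty": -22,"tz": 0,"ax": 0,"ay": 0,"az": 0,"claw": 20},{"tx": 4,"ty": -24,"tz": 0,"ax": 0,"ay": 0,"az": 0,"claw": 20},{"tx": 0,"ty": -10,"tz": 0,"ax": 0,"ay": 0,"az": 0,"claw": 20}]}}

```text
clock: 6.6
tcp_pos: [0.4367, 0.227, 0.3615]
tool_rot: [0.0, 0.989, 0.145, -0.001]
ft_force: [0.6, 0.4, -0.3]
grip_width: 0.275
```

```bash
python3 - <<'E'
from h import *
snap("wrist","w4");snap("wrist","w4");s,d=snap("wrist","w4"); print(s["tcp_pos"],yaw(s),s["clock"],s["grip_width"],s["ft_force"],abs(s["joint_vel"]).max())
E
```

```text
[0.43654367 0.22569566 0.36156466] 16.67289440649349 6.7 0.27870919635618985 [-0.26188354  0.35778287 -0.24147862] 0.04745570120422611
```

View pics/w4.png

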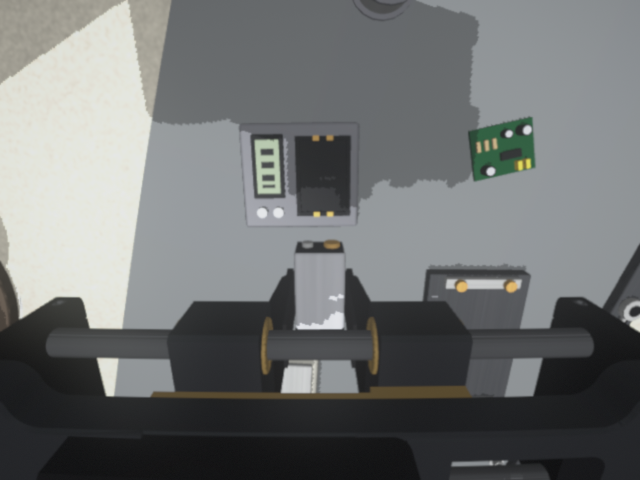

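```bash
python3 - <<'E'
import cv2
t=cv2.imread('pics/w4.png')
cv2.imwrite('pics/w4c.png',cv2.resize(t[112:235,230:375],None,fx=5,fy=5,interpolation=cv2.INTER_CUBIC)[:600])
E
```

```text
(no output)
```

View pics/w4c.png

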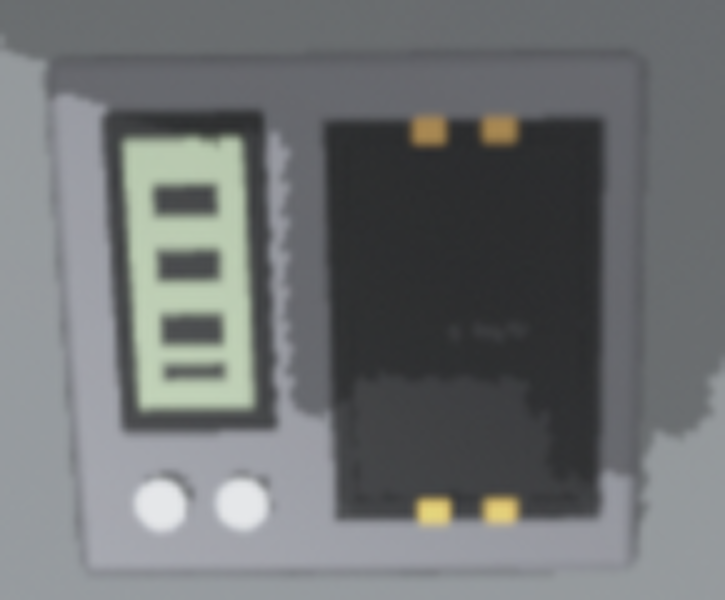

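```bash
python3 - <<'E'
from h import *
s=arm.state(); d=arm.read_camera("wrist")
o=(230,112)
for z in (.021,.0235):
    c,a,b=rect(d,s,[(323,119),(605,119),(601,519),(336,519)],z,o,5)
# contacts midpoints
rect(d,s,[(429,131),(499,131),(500,510),(434,511)],.0235,o,5)
# case
rect(d,s,[(50,60),(645,52),(633,572),(85,572)],.021,o,5)
go(s,*c,b-90)
# top camera
d=arm.read_camera("top"); 
print(pix2z(d,[[160+101/3,130+375/3],[160+(191)/3,130+348/3],[160+207/3,130+408/3],[160+117/3,130+436/3]],.0235).mean(0))
E
```

```text
centre [0.426  0.2682] across 52.3 mm ang 16.6 | up 75.9 mm ang 107.4
centre [0.4259 0.2684] across 51.8 mm ang 16.6 | up 75.3 mm ang 107.4
centre [0.4258 0.2682] across 12.9 mm ang 17.0 | up 71.5 mm ang 107.2
centre [0.4052 0.2622] across 109.3 mm ang 16.9 | up 98.0 mm ang 107.0
az -0.8  tx 2.7 ty -44.9 tz 0.0 (yaw now 16.6, q1 0.34 q6 0.05)
[0.42471211 0.26665068 0.0235    ]
```

```bash
python3 - <<'E'
from h import *
s=arm.state(); print(s["tcp_pos"]); go(s,.4253,.2687,17,.218)
E
```

```text
[0.43720082 0.22387371 0.36195953]
az -0.5  tx 1.7 ty -46.3 tz 144.0 (yaw now 16.5, q1 0.34 q6 0.05)
```

```bash
cat >> h.py <<'E'
import pickle
def snap(name,fn):
    s=arm.state(); d=arm.read_camera(name); cv2.imwrite(f"pics/{fn}.png",d["color"][:,:,::-1]); pickle.dump((s,d),open(f"pics/{fn}.pkl","wb")); return s,d
def load(fn): return pickle.load(open(f"pics/{fn}.pkl","rb"))
E
python3 - <<'E'
from h import *
for i in range(4):
    s,d=snap("wrist","w5"); print(s["tcp_pos"].round(4),yaw(s).round(2),s["clock"])
t=cv2.imread('pics/w5.png')
cv2.imwrite('pics/w5c.png',cv2.resize(t[112:235,230:375],None,fx=5,fy=5,interpolation=cv2.INTER_CUBIC)[:600])
E
```

```text
[0.4372 0.2239 0.362 ] 16.51 6.85
[0.4373 0.2237 0.3621] 16.47 6.9
[0.4374 0.2237 0.3621] 16.46 6.95
[0.4374 0.2238 0.3622] 16.45 7.0
```

View pics/w5c.png

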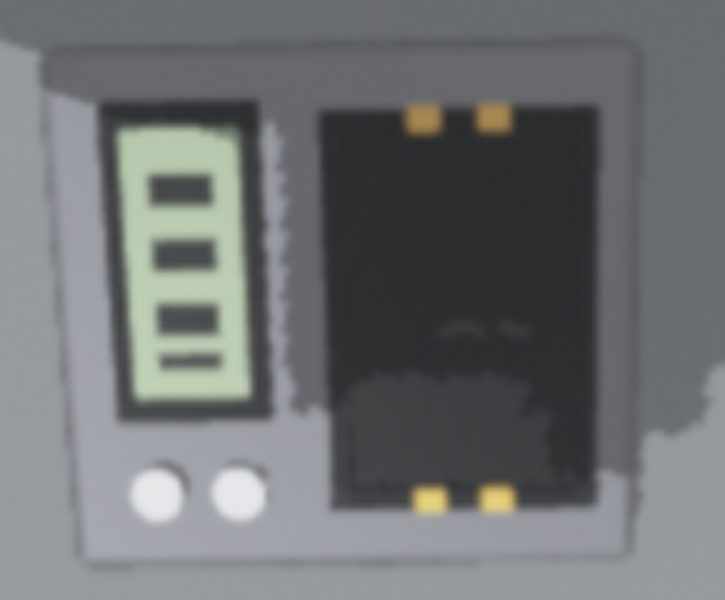

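```bash
python3 - <<'E'
from h import *
s,d=load("w5"); o=(230,112)
c,a,b=rect(d,s,[(318,108),(600,107),(597,507),(331,509)],.0235,o,5)
rect(d,s,[(423,119),(494,119),(497,499),(430,500)],.0235,o,5)
go(s,*c,b-90,.218)
E
```

```text
centre [0.4256 0.2694] across 51.9 mm ang 16.7 | up 75.3 mm ang 107.3
centre [0.4255 0.2692] across 13.1 mm ang 16.9 | up 71.5 mm ang 107.3
az -0.8  tx 2.2 ty -47.1 tz 144.2 (yaw now 16.5, q1 0.34 q6 0.05)
```

Request:
{"api": "jog_arm", "payload": {"motion": [{"tx": 2,"ty": -16,"tz": 0,"ax": 0,"ay": 0,"az": -0.5,"claw": 20},{"tx": 0,"ty": -16,"tz": 20,"ax": 0,"ay": 0,"az": 0,"claw": 20},{"tx": 0,"ty": -16,"tz": 25,"ax": 0,"ay": 0,"az": 0,"claw": 20},{"tx": 0,"ty": 0,"tz": 30,"ax": 0,"ay": 0,"az": 0,"claw": 20},{"tx": 0,"ty": 0,"tz": 30,"ax": 0,"ay": 0,"az": 0,"claw": 20},{"tx": 0,"ty": 0,"tz": 20,"ax": 0,"ay": 0,"az": 0,"claw": 20},{"tx": 0,"ty": 0,"tz": 9,"ax": 0,"ay": 0,"az": 0,"claw": 20},{"tx": 0,"ty": 0,"tz": 0,"ax": 0,"ay": 0,"az": 0,"claw": 20}]}}

```text
clock: 7.72
tcp_pos: [0.4252, 0.2708, 0.2267]
tool_rot: [0.0, 0.989, 0.148, -0.001]
ft_force: [-0.5, -0.2, -1.5]
grip_width: 0.276
```

```bash
python3 - <<'E'
from h import *
for i in range(4): s,d=snap("wrist","w6")
s=arm.state();print(s["tcp_pos"].round(4),yaw(s).round(2),s["clock"])
go(s,.4253,.2704,17,.2175)
E
```

```text
[0.4255 0.2712 0.2295] 17.02 7.9167
az 0.0  tx -0.4 ty 0.7 tz 12.0 (yaw now 17.0, q1 0.44 q6 0.14)
```

View pics/w6.png

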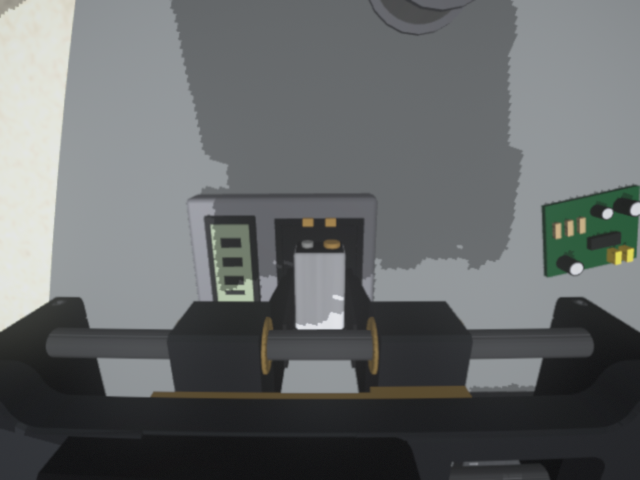

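Request:
{"api": "jog_arm", "payload": {"motion": [{"tx": 0,"ty": 0,"tz": 4,"ax": 0,"ay": 0,"az": 0,"claw": 20},{"tx": 0,"ty": 0,"tz": 4,"ax": 0,"ay": 0,"az": 0,"claw": 20},{"tx": 0,"ty": 0,"tz": 3,"ax": 0,"ay": 0,"az": 0,"claw": 20},{"tx": 0,"ty": 0,"tz": 0,"ax": 0,"ay": 0,"az": 0,"claw": 20},{"tx": 0,"ty": 0,"tz": 0,"ax": 0,"ay": 0,"az": 0,"claw": 20},{"tx": 0,"ty": 0,"tz": 0,"ax": 0,"ay": 0,"az": 0,"claw": 20},{"tx": 0,"ty": 0,"tz": 0,"ax": 0,"ay": 0,"az": 0,"claw": 20},{"tx": 0,"ty": 0,"tz": 0,"ax": 0,"ay": 0,"az": 0,"claw": 20}]}}

```text
clock: 8.58
tcp_pos: [0.4251, 0.2712, 0.2172]
tool_rot: [0.0, 0.989, 0.148, 0.0]
ft_force: [0.3, -0.3, 0.2]
grip_width: 0.277
```

Request:
{"api": "jog_arm", "payload": {"motion": [{"tx": 0,"ty": 0,"tz": 0.3,"ax": 0,"ay": 0,"az": 0,"claw": 27},{"tx": 0,"ty": 0,"tz": 0,"ax": 0,"ay": 0,"az": 0,"claw": 29},{"tx": 0,"ty": 0,"tz": 0,"ax": 0,"ay": 0,"az": 0,"claw": 32},{"tx": 0,"ty": 0,"tz": 0,"ax": 0,"ay": 0,"az": 0,"claw": 36},{"tx": 0,"ty": 0,"tz": 0,"ax": 0,"ay": 0,"az": 0,"claw": 40},{"tx": 0,"ty": 0,"tz": 0,"ax": 0,"ay": 0,"az": 0,"claw": 40},{"tx": 0,"ty": 0,"tz": 0,"ax": 0,"ay": 0,"az": 0,"claw": 40},{"tx": 0,"ty": 0,"tz": -5,"ax": 0,"ay": 0,"az": 0,"claw": 40}]}}

```text
clock: 9.25
tcp_pos: [0.425, 0.2712, 0.2214]
tool_rot: [0.0, 0.989, 0.148, -0.001]
ft_force: [-0.0, 0.7, 0.1]
grip_width: 0.418
```

Request:
{"api": "jog_arm", "payload": {"motion": [{"tx": 0,"ty": 0,"tz": -15,"ax": 0,"ay": 0,"az": 0,"claw": 40},{"tx": 0,"ty": 5,"tz": -25,"ax": 0,"ay": 0,"az": 0,"claw": 60},{"tx": 0,"ty": 10,"tz": -30,"ax": 0,"ay": 0,"az": 0,"claw": 95},{"tx": 0,"ty": 15,"tz": -30,"ax": 0,"ay": 0,"az": 0,"claw": 95},{"tx": 0,"ty": 15,"tz": -20,"ax": 0,"ay": 0,"az": 0,"claw": 95},{"tx": 0,"ty": 0,"tz": -10,"ax": 0,"ay": 0,"az": 0,"claw": 95},{"tx": 0,"ty": 0,"tz": 0,"ax": 0,"ay": 0,"az": 0,"claw": 95},{"tx": 0,"ty": 0,"tz": 0,"ax": 0,"ay": 0,"az": 0,"claw": 95}]}}

```text
clock: 9.92
tcp_pos: [0.4381, 0.2281, 0.3522]
tool_rot: [-0.0, 0.989, 0.148, 0.001]
ft_force: [-0.1, 0.3, -0.2]
grip_width: 0.854
```

```bash
python3 - <<'E'
from h import *
for i in range(3): s,d=snap("wrist","w7")
s=arm.state();print(s["tcp_pos"].round(4),yaw(s).round(2),s["clock"])
# next: look at stack with tool x along -24.5, TCP offset 50mm along tool y
a=np.radians(-24.5); p=np.array([.411,-.263])+.05*np.array([np.sin(a),-np.cos(a)]); print(p,np.hypot(*p)); go(s,*p,-24.5,.39)
t=cv2.imread('pics/w7.png')
cv2.imwrite('pics/w7c.png',cv2.resize(t[130:280,220:380],None,fx=5,fy=5,interpolation=cv2.INTER_CUBIC)[:600])
E
```

```text
[0.4381 0.2284 0.3509] 17.06 10.0667
[ 0.39026534 -0.30849806] 0.4974716968339824
az 41.6  tx 179.2 ty 508.4 tz -39.1 (yaw now 17.1, q1 0.35 q6 0.05)
```

View pics/w7.png

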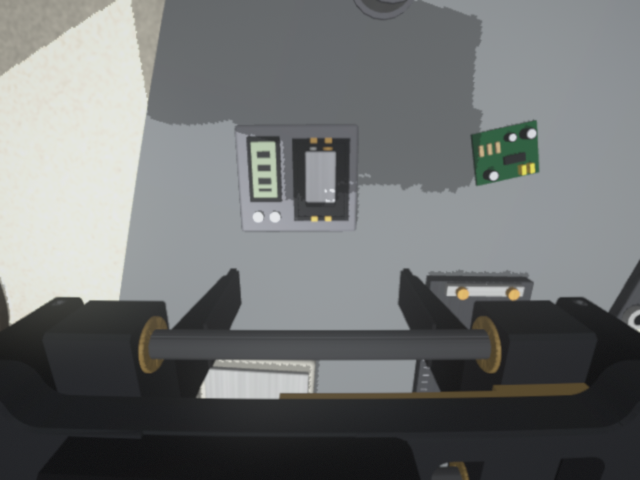

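View pics/w7c.png

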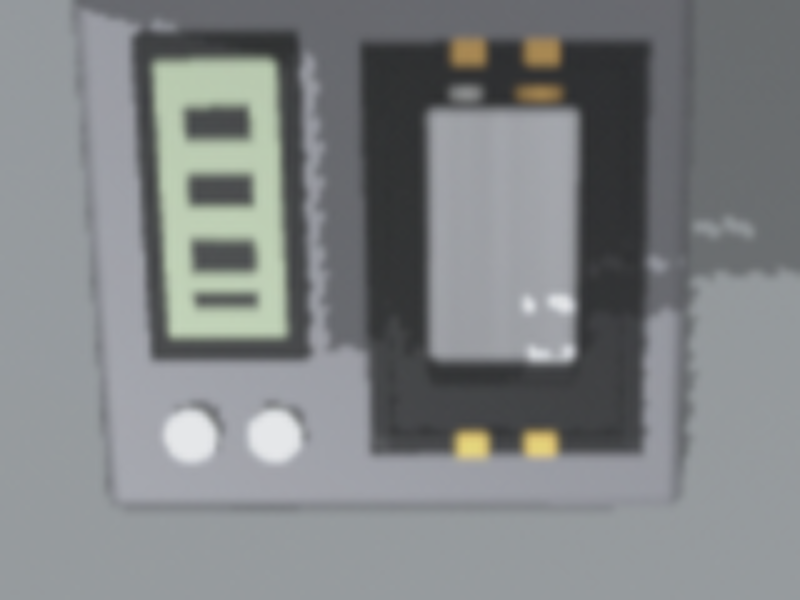

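Request:
{"api": "jog_arm", "payload": {"motion": [{"tx": 0,"ty": 0,"tz": -10,"ax": 0,"ay": 0,"az": 6.9,"claw": 95},{"tx": 0,"ty": 0,"tz": -15,"ax": 0,"ay": 0,"az": 6.9,"claw": 95},{"tx": 0,"ty": 0,"tz": -14,"ax": 0,"ay": 0,"az": 6.9,"claw": 95},{"tx": 0,"ty": 0,"tz": 0,"ax": 0,"ay": 0,"az": 6.9,"claw": 95},{"tx": 0,"ty": 0,"tz": 0,"ax": 0,"ay": 0,"az": 7,"claw": 95},{"tx": 0,"ty": 0,"tz": 0,"ax": 0,"ay": 0,"az": 7,"claw": 95},{"tx": 8,"ty": 18,"tz": 0,"ax": 0,"ay": 0,"az": 0,"claw": 95},{"tx": 16,"ty": 32,"tz": 0,"ax": 0,"ay": 0,"az": 0,"claw": 95}]}}

```text
clock: 10.73
tcp_pos: [0.4392, 0.1741, 0.3898]
tool_rot: [0.0, 0.977, -0.211, -0.001]
ft_force: [1.0, -1.0, -0.2]
grip_width: 1.001
```

Request:
{"api": "jog_arm", "payload": {"motion": [{"tx": 18,"ty": 36,"tz": 0,"ax": 0,"ay": 0,"az": 0,"claw": 95},{"tx": 18,"ty": 36,"tz": 0,"ax": 0,"ay": 0,"az": 0,"claw": 95},{"tx": 18,"ty": 36,"tz": 0,"ax": 0,"ay": 0,"az": 0,"claw": 95},{"tx": 18,"ty": 36,"tz": 0,"ax": 0,"ay": 0,"az": 0,"claw": 95},{"tx": 18,"ty": 36,"tz": 0,"ax": 0,"ay": 0,"az": 0,"claw": 95},{"tx": 16,"ty": 36,"tz": 0,"ax": 0,"ay": 0,"az": 0,"claw": 95},{"tx": 10,"ty": 36,"tz": 0,"ax": 0,"ay": 0,"az": 0,"claw": 95},{"tx": 8,"ty": 36,"tz": 0,"ax": 0,"ay": 0,"az": 0,"claw": 95}]}}

```text
clock: 11.4
tcp_pos: [0.4322, -0.1425, 0.39]
tool_rot: [-0.0, 0.977, -0.213, -0.001]
ft_force: [1.0, 0.0, -0.1]
grip_width: 0.995
```

Request:
{"api": "jog_arm", "payload": {"motion": [{"tx": 8,"ty": 36,"tz": 0,"ax": 0,"ay": 0,"az": 0,"claw": 95},{"tx": 8,"ty": 36,"tz": 0,"ax": 0,"ay": 0,"az": 0,"claw": 95},{"tx": 8,"ty": 36,"tz": 0,"ax": 0,"ay": 0,"az": 0,"claw": 95},{"tx": 4,"ty": 30,"tz": 0,"ax": 0,"ay": 0,"az": 0,"claw": 95},{"tx": 3,"ty": 20,"tz": 0,"ax": 0,"ay": 0,"az": 0,"claw": 95},{"tx": 0,"ty": 12,"tz": 0,"ax": 0,"ay": 0,"az": 0,"claw": 95},{"tx": 0,"ty": 0,"tz": 0,"ax": 0,"ay": 0,"az": 0,"claw": 95},{"tx": 0,"ty": 0,"tz": 0,"ax": 0,"ay": 0,"az": 0,"claw": 95}]}}

```text
clock: 12.07
tcp_pos: [0.3899, -0.3079, 0.3903]
tool_rot: [-0.0, 0.977, -0.213, -0.001]
ft_force: [0.8, -0.2, 0.6]
grip_width: 1.0
```

```bash
python3 - <<'E'
from h import *
for i in range(5): s,d=snap("wrist","w8"); print(s["tcp_pos"].round(4),yaw(s).round(2),s["clock"])
t=cv2.imread('pics/w8.png')
cv2.imwrite('pics/w8c.png',cv2.resize(t[90:240,250:400],None,fx=4,fy=4,interpolation=cv2.INTER_CUBIC)[:600])
E
```

```text
[ 0.3899 -0.3079  0.3903] -24.6 12.0667
[ 0.3901 -0.3074  0.3905] -24.55 12.1167
[ 0.3902 -0.3071  0.3907] -24.51 12.1667
[ 0.3903 -0.3071  0.3908] -24.49 12.2167
[ 0.3903 -0.3071  0.3909] -24.48 12.2667
```

View pics/w8c.png

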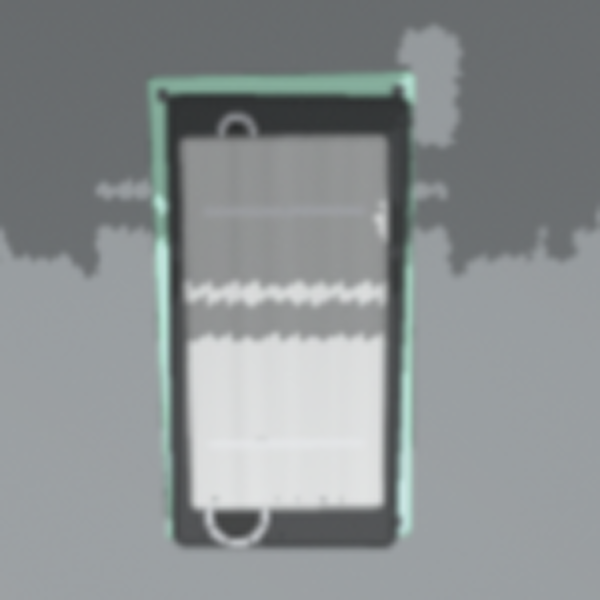

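```bash
python3 - <<'E'
from h import *
s,d=load("w8"); o=(250,90)
c,a,b=rect(d,s,[(181,138),(388,135),(385,508),(191,510)],.067,o,4)
go(s,*c,b-90,.262)
rect(d,s,[(166,99),(409,96),(396,545),(174,545)],.045,o,4)
E
```

```text
centre [ 0.4119 -0.2617] across 45.2 mm ang -23.8 | up 83.1 mm ang 66.1
az -0.6  tx 1.3 ty -50.2 tz 128.9 (yaw now -24.5, q1 -0.80 q6 -0.37)
centre [ 0.4109 -0.2641] across 56.2 mm ang -24.2 | up 107.2 mm ang 65.3
```

Request:
{"api": "jog_arm", "payload": {"motion": [{"tx": 1.2,"ty": -16,"tz": 0,"ax": 0,"ay": 0,"az": -0.5,"claw": 95},{"tx": 0,"ty": -17,"tz": 15,"ax": 0,"ay": 0,"az": 0,"claw": 80},{"tx": 0,"ty": -17,"tz": 25,"ax": 0,"ay": 0,"az": 0,"claw": 75},{"tx": 0,"ty": 0,"tz": 30,"ax": 0,"ay": 0,"az": 0,"claw": 70},{"tx": 0,"ty": 0,"tz": 25,"ax": 0,"ay": 0,"az": 0,"claw": 70},{"tx": 0,"ty": 0,"tz": 20,"ax": 0,"ay": 0,"az": 0,"claw": 70},{"tx": 0,"ty": 0,"tz": 10,"ax": 0,"ay": 0,"az": 0,"claw": 70},{"tx": 0,"ty": 0,"tz": 0,"ax": 0,"ay": 0,"az": 0,"claw": 70}]}}

```text
clock: 12.98
tcp_pos: [0.4116, -0.2623, 0.2641]
tool_rot: [-0.001, 0.978, -0.208, -0.002]
ft_force: [0.1, -0.8, -0.3]
grip_width: 0.739
```

```bash
python3 - <<'E'
from h import *
for i in range(4): s,d=snap("wrist","w9")
print(s["tcp_pos"].round(4),yaw(s).round(2),s["clock"],s["grip_width"])
go(s,.4117,-.2617,-24,.240)
E
```

```text
[ 0.4118 -0.2629  0.2666] -24.03 13.1333 0.7365442648244505
az -0.0  tx -0.6 ty -1.1 tz 26.6 (yaw now -24.0, q1 -0.70 q6 -0.28)
```

View pics/w9.png

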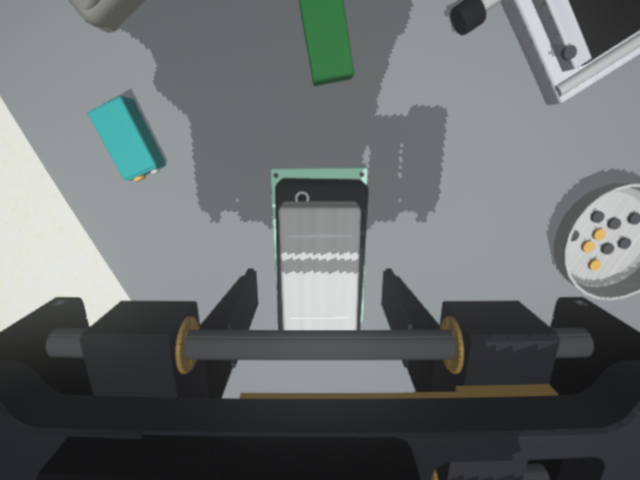

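Request:
{"api": "jog_arm", "payload": {"motion": [{"tx": -0.5,"ty": -1,"tz": 5,"ax": 0,"ay": 0,"az": 0,"claw": 65},{"tx": 0,"ty": 0,"tz": 10,"ax": 0,"ay": 0,"az": 0,"claw": 60},{"tx": 0,"ty": 0,"tz": 7,"ax": 0,"ay": 0,"az": 0,"claw": 60},{"tx": 0,"ty": 0,"tz": 4,"ax": 0,"ay": 0,"az": 0,"claw": 56},{"tx": 0,"ty": 0,"tz": 0,"ax": 0,"ay": 0,"az": 0,"claw": 52},{"tx": 0,"ty": 0,"tz": 0,"ax": 0,"ay": 0,"az": 0,"claw": 50},{"tx": 0,"ty": 0,"tz": 0,"ax": 0,"ay": 0,"az": 0,"claw": 47},{"tx": 0,"ty": 0,"tz": 0,"ax": 0,"ay": 0,"az": 0,"claw": 40}], "newtons": 25}}

```text
clock: 13.85
tcp_pos: [0.4115, -0.2621, 0.2401]
tool_rot: [0.0, 0.978, -0.208, 0.0]
ft_force: [-0.7, 0.5, -1.8]
grip_width: 0.483
```

Request:
{"api": "jog_arm", "payload": {"motion": [{"tx": 0,"ty": 0,"tz": 0,"ax": 0,"ay": 0,"az": 0,"claw": 40},{"tx": 0,"ty": 0,"tz": 0,"ax": 0,"ay": 0,"az": 0,"claw": 40},{"tx": 0,"ty": 0,"tz": 0,"ax": 0,"ay": 0,"az": 0,"claw": 40},{"tx": 0,"ty": 0,"tz": 0,"ax": 0,"ay": 0,"az": 0,"claw": 40},{"tx": 0,"ty": 0,"tz": -2,"ax": 0,"ay": 0,"az": 0,"claw": 40},{"tx": 0,"ty": 0,"tz": -5,"ax": 0,"ay": 0,"az": 0,"claw": 40},{"tx": 0,"ty": 0,"tz": -10,"ax": 0,"ay": 0,"az": 0,"claw": 40},{"tx": 0,"ty": 0,"tz": -20,"ax": 0,"ay": 0,"az": 0,"claw": 40}]}}

```text
clock: 14.52
tcp_pos: [0.4113, -0.2619, 0.2767]
tool_rot: [-0.001, 0.978, -0.208, -0.001]
ft_force: [-1.5, -0.2, -0.2]
grip_width: 0.486
```

```bash
python3 - <<'E'
from h import *
s=arm.state();go(s,.45,-.085,12,.375)
E
```

```text
az -36.1  tx 74.7 ty -164.9 tz -98.3 (yaw now -24.1, q1 -0.70 q6 -0.28)
```

Request:
{"api": "jog_arm", "payload": {"motion": [{"tx": 0,"ty": 0,"tz": -20,"ax": 0,"ay": 0,"az": 0,"claw": 40},{"tx": 0,"ty": 0,"tz": -30,"ax": 0,"ay": 0,"az": 0,"claw": 40},{"tx": 0,"ty": 0,"tz": -28,"ax": 0,"ay": 0,"az": -6,"claw": 40},{"tx": 0,"ty": 0,"tz": -20,"ax": 0,"ay": 0,"az": -6,"claw": 40},{"tx": 0,"ty": 0,"tz": 0,"ax": 0,"ay": 0,"az": -6,"claw": 40},{"tx": 0,"ty": 0,"tz": 0,"ax": 0,"ay": 0,"az": -6,"claw": 40},{"tx": 0,"ty": 0,"tz": 0,"ax": 0,"ay": 0,"az": -6,"claw": 40},{"tx": 0,"ty": 0,"tz": 0,"ax": 0,"ay": 0,"az": -6,"claw": 40}]}}

```text
clock: 15.18
tcp_pos: [0.4112, -0.2617, 0.3761]
tool_rot: [0.0, 0.994, 0.107, 0.0]
ft_force: [0.4, 0.8, -1.6]
grip_width: 0.485
```

Request:
{"api": "jog_arm", "payload": {"motion": [{"tx": 8,"ty": -16,"tz": 0,"ax": 0,"ay": 0,"az": 0,"claw": 40},{"tx": 14,"ty": -30,"tz": 0,"ax": 0,"ay": 0,"az": 0,"claw": 40},{"tx": 14,"ty": -32,"tz": 0,"ax": 0,"ay": 0,"az": 0,"claw": 40},{"tx": 14,"ty": -32,"tz": 0,"ax": 0,"ay": 0,"az": 0,"claw": 40},{"tx": 14,"ty": -30,"tz": 0,"ax": 0,"ay": 0,"az": 0,"claw": 40},{"tx": 8,"ty": -16,"tz": 0,"ax": 0,"ay": 0,"az": 0,"claw": 40},{"tx": 3,"ty": -8,"tz": 0,"ax": 0,"ay": 0,"az": 0,"claw": 40},{"tx": 0,"ty": 0,"tz": 0,"ax": 0,"ay": 0,"az": 0,"claw": 40}]}}

```text
clock: 15.85
tcp_pos: [0.4509, -0.0848, 0.3756]
tool_rot: [0.0, 0.994, 0.105, 0.0]
ft_force: [-0.8, -0.5, -0.3]
grip_width: 0.483
```

```bash
python3 - <<'E'
from h import *
for i in range(5): s,d=snap("wrist","w10")
print(s["tcp_pos"].round(4),yaw(s).round(2),s["clock"],s["grip_width"])
E
```

```text
[ 0.4508 -0.087   0.3751] 11.87 16.05 0.48095677471870524
```

View pics/w10.png

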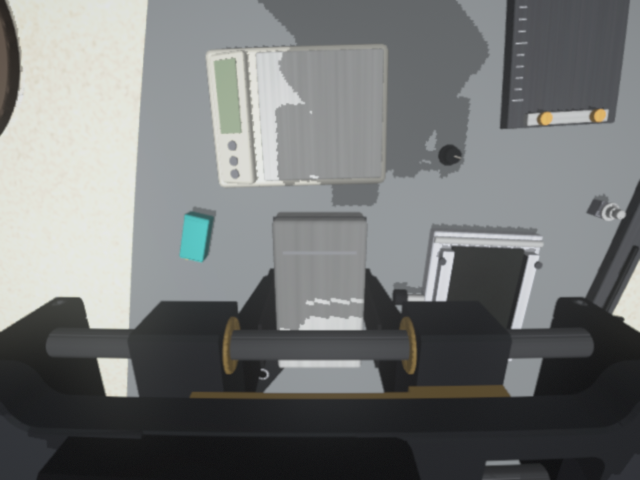

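```bash
python3 - <<'E'
import cv2
t=cv2.imread('pics/w10.png')
cv2.imwrite('pics/w10c.png',cv2.resize(t[40:190,200:395],None,fx=4,fy=4,interpolation=cv2.INTER_CUBIC)[:600])
E
```

```text
(no output)
```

View pics/w10c.png

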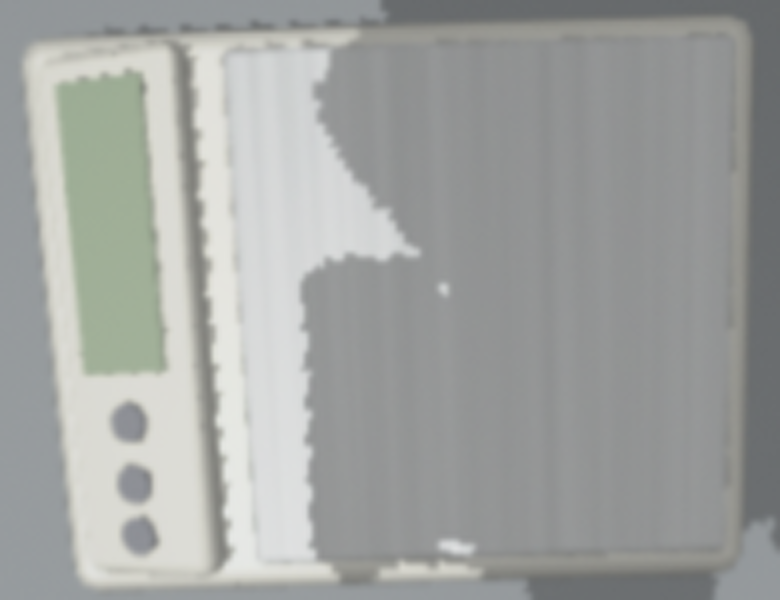

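```bash
python3 - <<'E'
from h import *
s,d=load("w10"); o=(200,40)
c,a,b=rect(d,s,[(225,52),(733,36),(730,553),(257,562)],.043,o,4)
go(s,*c,a,.238+.010)
# tin held edge: front top edge row 215, cols 273..366, lid z = tcp-.195+.022
print(pix2z(d,[(273,215),(366,215)],s["tcp_pos"][2]-.173,s)-s["tcp_pos"])
E
```

```text
centre [0.4315 0.0089] across 109.0 mm ang 13.2 | up 108.7 mm ang 103.6
az -1.3  tx 3.1 ty -97.8 tz 127.1 (yaw now 11.9, q1 -0.33 q6 -0.54)
[[-0.03151851  0.0403546  -0.173     ]
 [ 0.01122632  0.04931773 -0.173     ]]
```

Request:
{"api": "jog_arm", "payload": {"motion": [{"tx": 3,"ty": -18,"tz": 0,"ax": 0,"ay": 0,"az": -1.3,"claw": 40},{"tx": 0,"ty": -32,"tz": 0,"ax": 0,"ay": 0,"az": 0,"claw": 40},{"tx": 0,"ty": -32,"tz": 10,"ax": 0,"ay": 0,"az": 0,"claw": 40},{"tx": 0,"ty": -16,"tz": 25,"ax": 0,"ay": 0,"az": 0,"claw": 40},{"tx": 0,"ty": 0,"tz": 30,"ax": 0,"ay": 0,"az": 0,"claw": 40},{"tx": 0,"ty": 0,"tz": 30,"ax": 0,"ay": 0,"az": 0,"claw": 40},{"tx": 0,"ty": 0,"tz": 20,"ax": 0,"ay": 0,"az": 0,"claw": 40},{"tx": 0,"ty": 0,"tz": 10,"ax": 0,"ay": 0,"az": 0,"claw": 40}]}}

```text
clock: 16.77
tcp_pos: [0.4316, 0.0094, 0.2477]
tool_rot: [-0.0, 0.993, 0.115, -0.001]
ft_force: [0.2, -0.6, -0.6]
grip_width: 0.483
```

```bash
python3 - <<'E'
from h import *
for i in range(5): s,d=snap("wrist","w11")
print(s["tcp_pos"].round(4),yaw(s).round(2),s["clock"],s["grip_width"])
go(s,.4315,.0089,13.3,.2387)
E
```

```text
[0.4321 0.0095 0.2502] 13.18 16.9667 0.48170869101866276
az -0.1  tx -0.7 ty 0.4 tz 11.5 (yaw now 13.2, q1 -0.13 q6 -0.36)
```

View pics/w11.png

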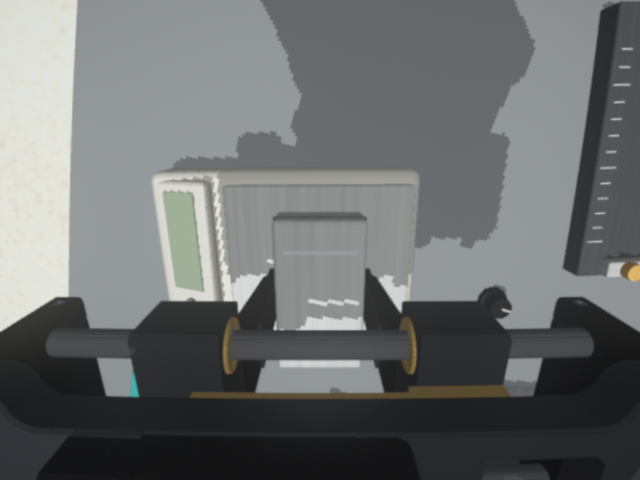

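Request:
{"api": "jog_arm", "payload": {"motion": [{"tx": -0.6,"ty": 0.4,"tz": 4,"ax": 0,"ay": 0,"az": 0,"claw": 40},{"tx": 0,"ty": 0,"tz": 4,"ax": 0,"ay": 0,"az": 0,"claw": 40},{"tx": 0,"ty": 0,"tz": 2,"ax": 0,"ay": 0,"az": 0,"claw": 40},{"tx": 0,"ty": 0,"tz": 1,"ax": 0,"ay": 0,"az": 0,"claw": 40},{"tx": 0,"ty": 0,"tz": 0.5,"ax": 0,"ay": 0,"az": 0,"claw": 40},{"tx": 0,"ty": 0,"tz": 0,"ax": 0,"ay": 0,"az": 0,"claw": 40},{"tx": 0,"ty": 0,"tz": 0,"ax": 0,"ay": 0,"az": 0,"claw": 40},{"tx": 0,"ty": 0,"tz": 0,"ax": 0,"ay": 0,"az": 0,"claw": 40}]}}

```text
clock: 17.68
tcp_pos: [0.4314, 0.0096, 0.2385]
tool_rot: [0.0, 0.993, 0.115, 0.0]
ft_force: [-0.2, 0.7, -0.6]
grip_width: 0.482
```

Request:
{"api": "jog_arm", "payload": {"motion": [{"tx": 0,"ty": 0,"tz": 0.4,"ax": 0,"ay": 0,"az": 0,"claw": 46},{"tx": 0,"ty": 0,"tz": 0,"ax": 0,"ay": 0,"az": 0,"claw": 48},{"tx": 0,"ty": 0,"tz": 0,"ax": 0,"ay": 0,"az": 0,"claw": 52},{"tx": 0,"ty": 0,"tz": 0,"ax": 0,"ay": 0,"az": 0,"claw": 58},{"tx": 0,"ty": 0,"tz": 0,"ax": 0,"ay": 0,"az": 0,"claw": 62},{"tx": 0,"ty": 0,"tz": 0,"ax": 0,"ay": 0,"az": 0,"claw": 62},{"tx": 0,"ty": 0,"tz": 0,"ax": 0,"ay": 0,"az": 0,"claw": 62},{"tx": 0,"ty": 0,"tz": -5,"ax": 0,"ay": 0,"az": 0,"claw": 62}]}}

```text
clock: 18.35
tcp_pos: [0.4312, 0.0095, 0.2427]
tool_rot: [-0.0, 0.993, 0.115, -0.001]
ft_force: [0.7, -0.6, -0.3]
grip_width: 0.654
```

Request:
{"api": "jog_arm", "payload": {"motion": [{"tx": 0,"ty": 0,"tz": -15,"ax": 0,"ay": 0,"az": 0,"claw": 62},{"tx": 0,"ty": 0,"tz": -25,"ax": 0,"ay": 0,"az": 0,"claw": 70},{"tx": 0,"ty": 10,"tz": -30,"ax": 0,"ay": 0,"az": 0,"claw": 95},{"tx": 0,"ty": 20,"tz": -30,"ax": 0,"ay": 0,"az": 0,"claw": 95},{"tx": 0,"ty": 30,"tz": -25,"ax": 0,"ay": 0,"az": 0,"claw": 95},{"tx": 0,"ty": 20,"tz": -10,"ax": 0,"ay": 0,"az": 0,"claw": 95},{"tx": 0,"ty": 10,"tz": 0,"ax": 0,"ay": 0,"az": 0,"claw": 95},{"tx": 0,"ty": 0,"tz": 0,"ax": 0,"ay": 0,"az": 0,"claw": 95}]}}

```text
clock: 19.02
tcp_pos: [0.4519, -0.0793, 0.3781]
tool_rot: [0.0, 0.993, 0.114, 0.0]
ft_force: [-0.3, 0.1, -1.0]
grip_width: 0.992
```

```bash
python3 - <<'E'
from h import *
for i in range(4): s,d=snap("wrist","w12")
s=arm.state();print(s["tcp_pos"].round(4),yaw(s).round(2),s["clock"])
a=np.radians(-24.3); p=np.array([.411,-.263])+.05*np.array([np.sin(a),-np.cos(a)]); print(p,np.hypot(*p)); go(s,*p,-24.3,.38)
t=cv2.imread('pics/w12.png')
cv2.imwrite('pics/w12c.png',cv2.resize(t[50:200,200:395],None,fx=4,fy=4,interpolation=cv2.INTER_CUBIC)[:600])
E
```

```text
[ 0.4516 -0.0772  0.377 ] 13.27 19.2167
[ 0.39042428 -0.30857016] 0.49764110163534747
az 37.6  tx 39.5 ty 236.1 tz -3.0 (yaw now 13.3, q1 -0.31 q6 -0.55)
```

View pics/w12.png

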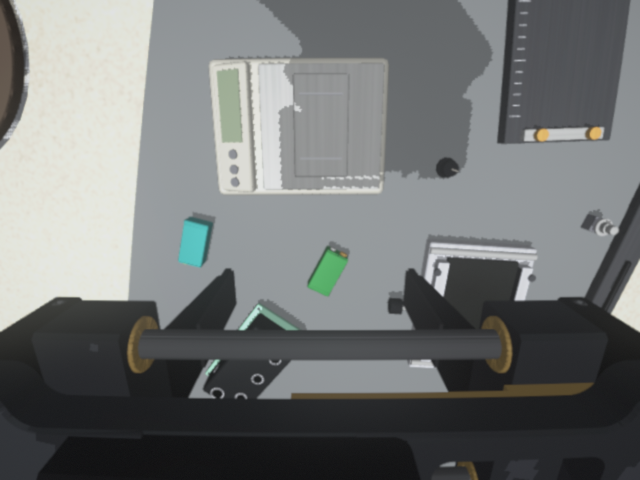

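Request:
{"api": "jog_arm", "payload": {"motion": [{"tx": 0,"ty": 0,"tz": -3,"ax": 0,"ay": 0,"az": 6.3,"claw": 95},{"tx": 0,"ty": 0,"tz": 0,"ax": 0,"ay": 0,"az": 6.3,"claw": 95},{"tx": 0,"ty": 0,"tz": 0,"ax": 0,"ay": 0,"az": 6.3,"claw": 95},{"tx": 0,"ty": 0,"tz": 0,"ax": 0,"ay": 0,"az": 6.3,"claw": 95},{"tx": 0,"ty": 0,"tz": 0,"ax": 0,"ay": 0,"az": 6.2,"claw": 95},{"tx": 0,"ty": 0,"tz": 0,"ax": 0,"ay": 0,"az": 6.2,"claw": 95},{"tx": 4,"ty": 18,"tz": 0,"ax": 0,"ay": 0,"az": 0,"claw": 95},{"tx": 5,"ty": 32,"tz": 0,"ax": 0,"ay": 0,"az": 0,"claw": 95}]}}

```text
clock: 19.88
tcp_pos: [0.4398, -0.1254, 0.3803]
tool_rot: [-0.0, 0.978, -0.209, -0.001]
ft_force: [1.6, -0.5, 0.5]
grip_width: 0.999
```

Request:
{"api": "jog_arm", "payload": {"motion": [{"tx": 6,"ty": 36,"tz": 0,"ax": 0,"ay": 0,"az": 0,"claw": 95},{"tx": 6,"ty": 36,"tz": 0,"ax": 0,"ay": 0,"az": 0,"claw": 95},{"tx": 6,"ty": 36,"tz": 0,"ax": 0,"ay": 0,"az": 0,"claw": 95},{"tx": 6,"ty": 36,"tz": 0,"ax": 0,"ay": 0,"az": 0,"claw": 95},{"tx": 4,"ty": 26,"tz": 0,"ax": 0,"ay": 0,"az": 0,"claw": 95},{"tx": 2.5,"ty": 16,"tz": 0,"ax": 0,"ay": 0,"az": 0,"claw": 95},{"tx": 0,"ty": 0,"tz": 0,"ax": 0,"ay": 0,"az": 0,"claw": 95},{"tx": 0,"ty": 0,"tz": 0,"ax": 0,"ay": 0,"az": 0,"claw": 95}]}}

```text
clock: 20.55
tcp_pos: [0.3906, -0.3089, 0.3802]
tool_rot: [-0.001, 0.977, -0.211, -0.001]
ft_force: [0.2, -0.2, -0.5]
grip_width: 0.996
```

```bash
python3 - <<'E'
from h import *
for i in range(5): s,d=snap("wrist","w13")
print(s["tcp_pos"].round(4),yaw(s).round(2),s["clock"])
t=cv2.imread('pics/w13.png')
cv2.imwrite('pics/w13c.png',cv2.resize(t[90:240,250:400],None,fx=4,fy=4,interpolation=cv2.INTER_CUBIC)[:600])
E
```

```text
[ 0.391  -0.3081  0.3809] -24.27 20.75
```

View pics/w13c.png

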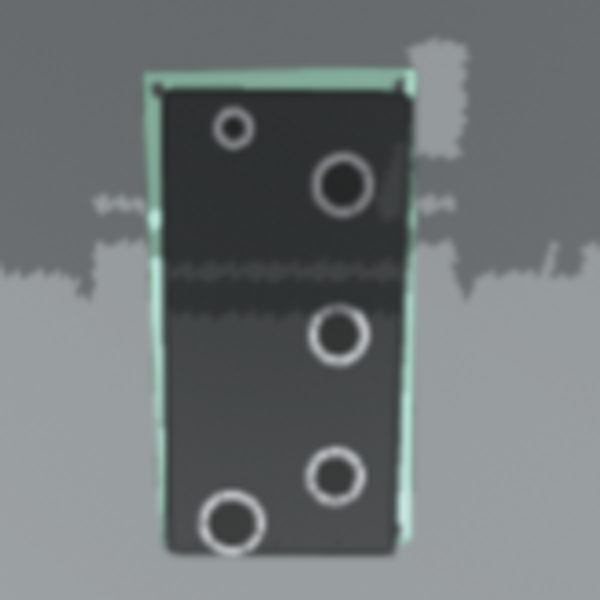

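```bash
python3 - <<'E'
from h import *
s,d=load("w13"); o=(250,90)
c,a,b=rect(d,s,[(163,90),(412,92),(398,552),(165,553)],.045,o,4)
go(s,*c,b-90,.234)
rect(d,s,[(145,73),(417,69),(412,543),(155,553)],.013,o,4)
E
```

```text
centre [ 0.4112 -0.264 ] across 56.5 mm ang -24.4 | up 107.2 mm ang 65.0
az 0.7  tx -0.3 ty -48.5 tz 146.9 (yaw now -24.3, q1 -0.80 q6 -0.38)
centre [ 0.4107 -0.2642] across 68.2 mm ang -22.7 | up 121.5 mm ang 66.0
```

Request:
{"api": "jog_arm", "payload": {"motion": [{"tx": -0.3,"ty": -16,"tz": 0,"ax": 0,"ay": 0,"az": 0.2,"claw": 95},{"tx": 0,"ty": -16,"tz": 20,"ax": 0,"ay": 0,"az": 0,"claw": 95},{"tx": 0,"ty": -16,"tz": 30,"ax": 0,"ay": 0,"az": 0,"claw": 95},{"tx": 0,"ty": 0,"tz": 30,"ax": 0,"ay": 0,"az": 0,"claw": 90},{"tx": 0,"ty": 0,"tz": 30,"ax": 0,"ay": 0,"az": 0,"claw": 85},{"tx": 0,"ty": 0,"tz": 20,"ax": 0,"ay": 0,"az": 0,"claw": 80},{"tx": 0,"ty": 0,"tz": 10,"ax": 0,"ay": 0,"az": 0,"claw": 78},{"tx": 0,"ty": 0,"tz": 0,"ax": 0,"ay": 0,"az": 0,"claw": 78}]}}

```text
clock: 21.47
tcp_pos: [0.4103, -0.265, 0.2395]
tool_rot: [-0.001, 0.977, -0.212, -0.001]
ft_force: [0.2, -0.0, 0.0]
grip_width: 0.827
```

```bash
python3 - <<'E'
from h import *
for i in range(4): s,d=snap("wrist","w14")
print(s["tcp_pos"].round(4),yaw(s).round(2),s["clock"],s["grip_width"])
go(s,.4112,-.264,-24.5,.215)
E
```

```text
[ 0.4105 -0.2656  0.2421] -24.55 21.6167 0.8177980361751417
az -0.1  tx -0.0 ty -1.7 tz 27.1 (yaw now -24.6, q1 -0.71 q6 -0.28)
```

View pics/w14.png

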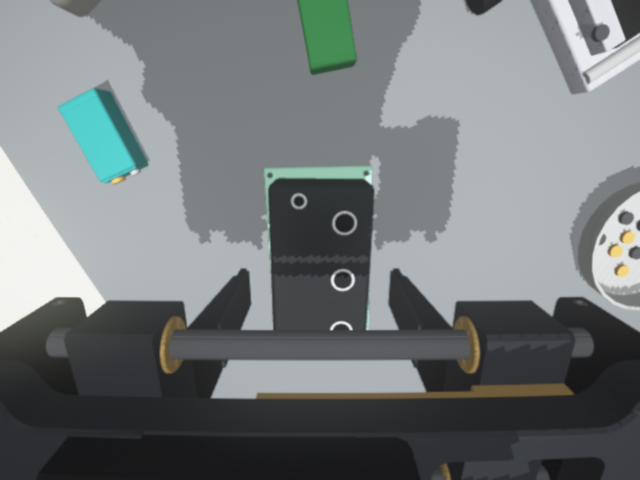

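Request:
{"api": "jog_arm", "payload": {"motion": [{"tx": 0,"ty": -1.5,"tz": 5,"ax": 0,"ay": 0,"az": 0,"claw": 75},{"tx": 0,"ty": 0,"tz": 10,"ax": 0,"ay": 0,"az": 0,"claw": 72},{"tx": 0,"ty": 0,"tz": 8,"ax": 0,"ay": 0,"az": 0,"claw": 70},{"tx": 0,"ty": 0,"tz": 4,"ax": 0,"ay": 0,"az": 0,"claw": 67},{"tx": 0,"ty": 0,"tz": 0,"ax": 0,"ay": 0,"az": 0,"claw": 64},{"tx": 0,"ty": 0,"tz": 0,"ax": 0,"ay": 0,"az": 0,"claw": 61},{"tx": 0,"ty": 0,"tz": 0,"ax": 0,"ay": 0,"az": 0,"claw": 59},{"tx": 0,"ty": 0,"tz": 0,"ax": 0,"ay": 0,"az": 0,"claw": 54}], "newtons": 30}}

```text
clock: 22.33
tcp_pos: [0.4109, -0.2643, 0.2142]
tool_rot: [0.0, 0.977, -0.213, 0.0]
ft_force: [-0.2, 0.4, -1.6]
grip_width: 0.608
```

Request:
{"api": "jog_arm", "payload": {"motion": [{"tx": 0,"ty": 0,"tz": 0,"ax": 0,"ay": 0,"az": 0,"claw": 50},{"tx": 0,"ty": 0,"tz": 0,"ax": 0,"ay": 0,"az": 0,"claw": 50},{"tx": 0,"ty": 0,"tz": 0,"ax": 0,"ay": 0,"az": 0,"claw": 50},{"tx": 0,"ty": 0,"tz": 0,"ax": 0,"ay": 0,"az": 0,"claw": 50},{"tx": 0,"ty": 0,"tz": 0,"ax": 0,"ay": 0,"az": 0,"claw": 50},{"tx": 0,"ty": 0,"tz": 0,"ax": 0,"ay": 0,"az": 0,"claw": 50},{"tx": 0,"ty": 0,"tz": 0,"ax": 0,"ay": 0,"az": 0,"claw": 50},{"tx": 0,"ty": 0,"tz": 0,"ax": 0,"ay": 0,"az": 0,"claw": 50}]}}

```text
clock: 23.0
tcp_pos: [0.4108, -0.2642, 0.2141]
tool_rot: [0.0, 0.977, -0.213, 0.0]
ft_force: [-1.1, -0.0, 1.3]
grip_width: 0.612
```

Request:
{"api": "jog_arm", "payload": {"motion": [{"tx": 0,"ty": 0,"tz": -2,"ax": 0,"ay": 0,"az": 0,"claw": 50},{"tx": 0,"ty": 0,"tz": -5,"ax": 0,"ay": 0,"az": 0,"claw": 50},{"tx": 0,"ty": 0,"tz": -12,"ax": 0,"ay": 0,"az": 0,"claw": 50},{"tx": 0,"ty": 0,"tz": -25,"ax": 0,"ay": 0,"az": 0,"claw": 50},{"tx": 0,"ty": 0,"tz": -30,"ax": 0,"ay": 0,"az": 0,"claw": 50},{"tx": 0,"ty": 0,"tz": -30,"ax": 0,"ay": 0,"az": 0,"claw": 50},{"tx": 0,"ty": 0,"tz": -30,"ax": 0,"ay": 0,"az": 0,"claw": 50},{"tx": 0,"ty": 0,"tz": -20,"ax": 0,"ay": 0,"az": 0,"claw": 50}]}}

```text
clock: 23.67
tcp_pos: [0.4106, -0.264, 0.371]
tool_rot: [0.001, 0.977, -0.213, 0.001]
ft_force: [0.3, -0.7, -3.2]
grip_width: 0.605
```

```bash
python3 - <<'E'
from h import *
for i in range(4): s,d=snap("wrist","w15")
print(s["tcp_pos"].round(4),yaw(s).round(2),s["clock"],s["grip_width"])
E
```

```text
[ 0.4106 -0.264   0.3691] -24.56 23.8167 0.6070866601403021
```

View pics/w15.png

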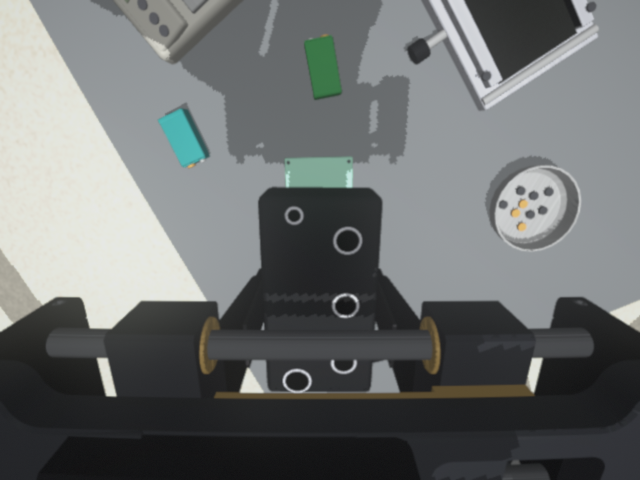

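```bash
python3 - <<'E'
from h import *
s=arm.state();go(s,.655,-.266,8,.42)
E
```

```text
az -32.6  tx 241.8 ty 36.1 tz -52.1 (yaw now -24.6, q1 -0.71 q6 -0.28)
```

Request:
{"api": "jog_arm", "payload": {"motion": [{"tx": 0,"ty": 0,"tz": -15,"ax": 0,"ay": 0,"az": -4,"claw": 50},{"tx": 0,"ty": 0,"tz": -20,"ax": 0,"ay": 0,"az": -6,"claw": 50},{"tx": 0,"ty": 0,"tz": -17,"ax": 0,"ay": 0,"az": -6,"claw": 50},{"tx": 0,"ty": 0,"tz": 0,"ax": 0,"ay": 0,"az": -6,"claw": 50},{"tx": 0,"ty": 0,"tz": 0,"ax": 0,"ay": 0,"az": -6,"claw": 50},{"tx": 0,"ty": 0,"tz": 0,"ax": 0,"ay": 0,"az": -4.6,"claw": 50},{"tx": 14,"ty": 2,"tz": 0,"ax": 0,"ay": 0,"az": 0,"claw": 50},{"tx": 28,"ty": 4,"tz": 0,"ax": 0,"ay": 0,"az": 0,"claw": 50}]}}

```text
clock: 24.53
tcp_pos: [0.4522, -0.2643, 0.4184]
tool_rot: [-0.001, 0.998, 0.07, -0.002]
ft_force: [1.8, -1.6, -1.8]
grip_width: 0.605
```

Request:
{"api": "jog_arm", "payload": {"motion": [{"tx": 36,"ty": 6,"tz": 0,"ax": 0,"ay": 0,"az": 0,"claw": 50},{"tx": 36,"ty": 6,"tz": 0,"ax": 0,"ay": 0,"az": 0,"claw": 50},{"tx": 36,"ty": 5,"tz": 0,"ax": 0,"ay": 0,"az": 0,"claw": 50},{"tx": 36,"ty": 5,"tz": 0,"ax": 0,"ay": 0,"az": 0,"claw": 50},{"tx": 28,"ty": 4,"tz": 0,"ax": 0,"ay": 0,"az": 0,"claw": 50},{"tx": 18,"ty": 3,"tz": 0,"ax": 0,"ay": 0,"az": 0,"claw": 50},{"tx": 9,"ty": 0,"tz": 0,"ax": 0,"ay": 0,"az": 0,"claw": 50},{"tx": 0,"ty": 0,"tz": 0,"ax": 0,"ay": 0,"az": 0,"claw": 50}]}}

```text
clock: 25.2
tcp_pos: [0.6555, -0.2648, 0.4171]
tool_rot: [-0.001, 0.998, 0.07, -0.001]
ft_force: [-0.7, -0.3, -3.2]
grip_width: 0.611
```

```bash
python3 - <<'E'
from h import *
for i in range(6): s,d=snap("wrist","w16")
print(s["tcp_pos"].round(4),yaw(s).round(2),s["clock"],s["grip_width"])
E
```

```text
[ 0.6534 -0.2654  0.4202] 8.0 25.45 0.6110552705850091
```

View pics/w16.png

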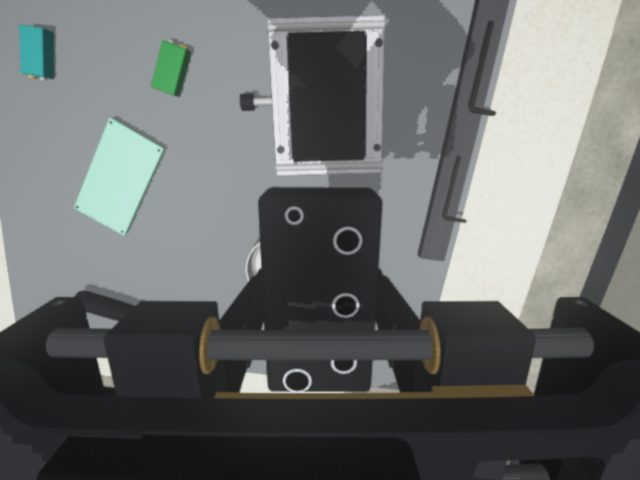

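```bash
python3 - <<'E'
import cv2
t=cv2.imread('pics/w16.png')
cv2.imwrite('pics/w16c.png',cv2.resize(t[5:185,235:400],None,fx=4.0,fy=4.0,interpolation=cv2.INTER_CUBIC)[:740])
t=cv2.imread('pics/w16c.png'); print(t.shape); cv2.imwrite('pics/w16c1.png',t[:400]); cv2.imwrite('pics/w16c2.png',t[380:])
E
```

```text
(720, 660, 3)
```

View pics/w16c1.png

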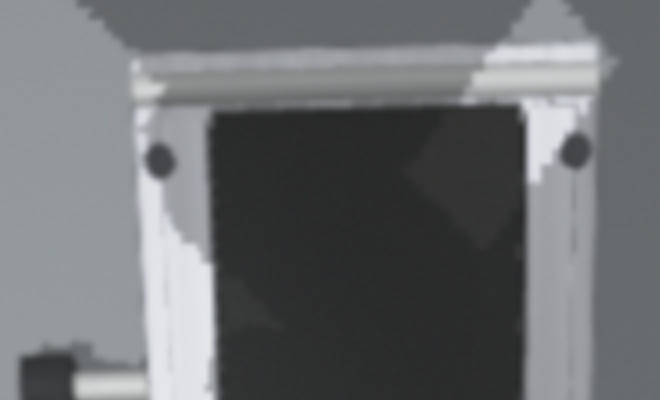

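View pics/w16c2.png

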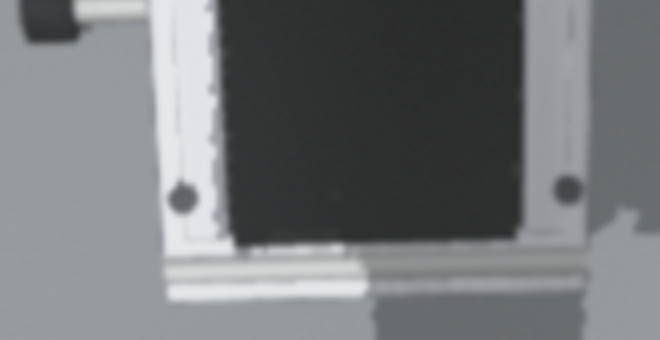

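```bash
python3 - <<'E'
from h import *
s,d=load("w16"); o=(235,5)
c,a,b=rect(d,s,[(160,161),(575,151),(568,570),(183,579)],.031,o,4)
c2,a,b=rect(d,s,[(209,110),(525,103),(520,622),(229,627)],.023,o,4)
rect(d,s,[(133,60),(598,42),(586,662),(166,674)],.013,o,4)
go(s,*c,b-90,.2341)
go(s,*c2,b-90,.2341)
d=arm.read_camera("top"); cv2.imwrite("pics/top1.png",d["color"][:,:,::-1])
t=cv2.imread("pics/top1.png"); cv2.imwrite("pics/top1c.png",cv2.resize(t[135:215,335:435],None,fx=7,fy=7,interpolation=cv2.INTER_CUBIC))
E
```

```text
centre [ 0.644 -0.145] across 103.7 mm ang 9.3 | up 102.1 mm ang 99.5
centre [ 0.644  -0.1452] across 80.4 mm ang 9.1 | up 129.2 mm ang 99.2
centre [ 0.644  -0.1437] across 120.4 mm ang 9.8 | up 158.0 mm ang 99.3
az -1.2  tx 10.0 ty -120.4 tz 186.1 (yaw now 8.0, q1 -0.48 q6 -0.62)
az -1.2  tx 10.0 ty -120.2 tz 186.1 (yaw now 8.0, q1 -0.48 q6 -0.62)
```

View pics/top1c.png

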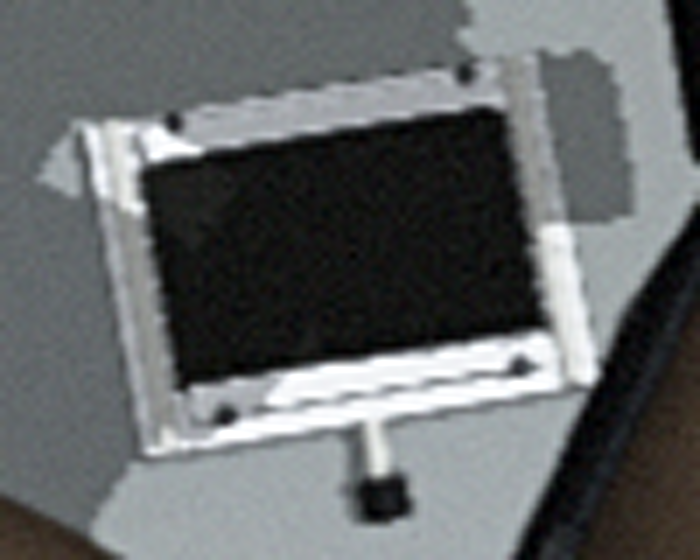

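```bash
python3 - <<'E'
from h import *
d=arm.read_camera("top")
rect(d,None,[(175,122),(466,74),(520,366),(226,413)],.031,(335,135),7)
s=arm.state(); print(s["tcp_pos"],yaw(s))
E
```

```text
centre [ 0.643  -0.1459] across 102.0 mm ang -80.8 | up 103.7 mm ang 9.0
[ 0.65370637 -0.26533     0.42052809] 8.003442024092788
```

Request:
{"api": "jog_arm", "payload": {"motion": [{"tx": 3,"ty": -16,"tz": 0,"ax": 0,"ay": 0,"az": -1.3,"claw": 50},{"tx": 4,"ty": -30,"tz": 15,"ax": 0,"ay": 0,"az": 0,"claw": 50},{"tx": 2.5,"ty": -30,"tz": 25,"ax": 0,"ay": 0,"az": 0,"claw": 50},{"tx": 0,"ty": -30,"tz": 30,"ax": 0,"ay": 0,"az": 0,"claw": 50},{"tx": 0,"ty": -14,"tz": 30,"ax": 0,"ay": 0,"az": 0,"claw": 50},{"tx": 0,"ty": 0,"tz": 25,"ax": 0,"ay": 0,"az": 0,"claw": 50},{"tx": 0,"ty": 0,"tz": 15,"ax": 0,"ay": 0,"az": 0,"claw": 50},{"tx": 0,"ty": 0,"tz": 10,"ax": 0,"ay": 0,"az": 0,"claw": 50}]}}

```text
clock: 26.27
tcp_pos: [0.6443, -0.1446, 0.269]
tool_rot: [-0.0, 0.997, 0.082, -0.001]
ft_force: [-0.6, -0.5, -3.0]
grip_width: 0.607
```

```bash
python3 - <<'E'
from h import *
for i in range(5): s,d=snap("wrist","w17")
print(s["tcp_pos"].round(4),yaw(s).round(2),s["clock"],s["grip_width"])
go(s,.6437,-.1453,9.3,.236)
E
```

```text
[ 0.6449 -0.1458  0.2715] 9.33 26.4667 0.6088078945667881
az 0.0  tx -1.1 ty -0.7 tz 35.5 (yaw now 9.3, q1 -0.32 q6 -0.49)
```

View pics/w17.png

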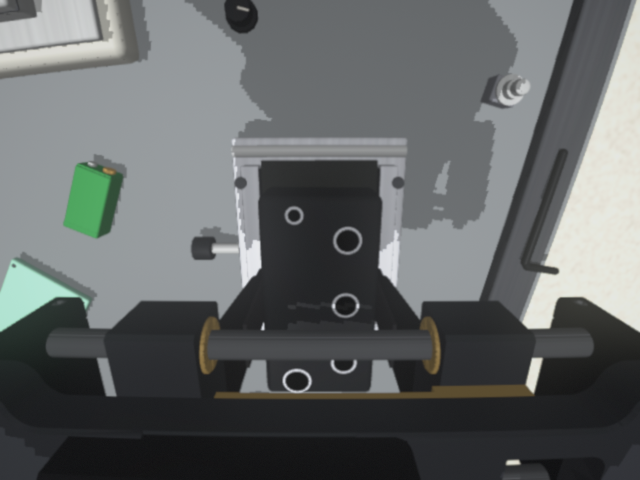

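Request:
{"api": "jog_arm", "payload": {"motion": [{"tx": -1,"ty": -0.6,"tz": 10,"ax": 0,"ay": 0,"az": 0,"claw": 50},{"tx": 0,"ty": 0,"tz": 10,"ax": 0,"ay": 0,"az": 0,"claw": 50},{"tx": 0,"ty": 0,"tz": 10,"ax": 0,"ay": 0,"az": 0,"claw": 50},{"tx": 0,"ty": 0,"tz": 8,"ax": 0,"ay": 0,"az": 0,"claw": 50},{"tx": 0,"ty": 0,"tz": 4,"ax": 0,"ay": 0,"az": 0,"claw": 50},{"tx": 0,"ty": 0,"tz": 2,"ax": 0,"ay": 0,"az": 0,"claw": 50},{"tx": 0,"ty": 0,"tz": 0,"ax": 0,"ay": 0,"az": 0,"claw": 50},{"tx": 0,"ty": 0,"tz": 0,"ax": 0,"ay": 0,"az": 0,"claw": 50}]}}

```text
clock: 27.18
tcp_pos: [0.6437, -0.1453, 0.2266]
tool_rot: [0.0, 0.997, 0.081, 0.0]
ft_force: [-1.0, -0.8, -2.1]
grip_width: 0.611
```

```bash
python3 - <<'E'
from h import *
for i in range(5): s,d=snap("wrist","w18")
print(s["tcp_pos"].round(4),yaw(s).round(2),s["clock"],s["grip_width"],s["ft_force"])
go(s,.6437,-.1453,9.3,.2243)
t=cv2.imread('pics/w18.png')
cv2.imwrite('pics/w18c.png',cv2.resize(t[130:330,200:440],None,fx=3,fy=3,interpolation=cv2.INTER_CUBIC)[:600])
E
```

```text
[ 0.6437 -0.1453  0.227 ] 9.34 27.3833 0.6092560429710182 [-0.56522218 -0.34732626 -1.94893095]
az 0.0  tx 0.0 ty -0.0 tz 2.7 (yaw now 9.3, q1 -0.32 q6 -0.48)
```

View pics/w18c.png

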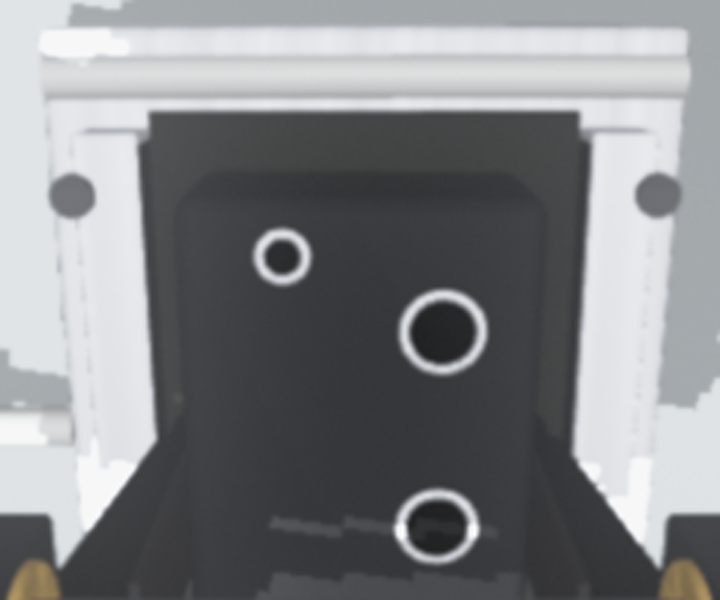

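Request:
{"api": "jog_arm", "payload": {"motion": [{"tx": 0,"ty": 0,"tz": 1.5,"ax": 0,"ay": 0,"az": 0,"claw": 50},{"tx": 0,"ty": 0,"tz": 1,"ax": 0,"ay": 0,"az": 0,"claw": 50},{"tx": 0,"ty": 0,"tz": 0,"ax": 0,"ay": 0,"az": 0,"claw": 50},{"tx": 0,"ty": 0,"tz": 0,"ax": 0,"ay": 0,"az": 0,"claw": 50},{"tx": 0,"ty": 0,"tz": 0,"ax": 0,"ay": 0,"az": 0,"claw": 50},{"tx": 0,"ty": 0,"tz": 0,"ax": 0,"ay": 0,"az": 0,"claw": 50},{"tx": 0,"ty": 0,"tz": 0,"ax": 0,"ay": 0,"az": 0,"claw": 50},{"tx": 0,"ty": 0,"tz": 0,"ax": 0,"ay": 0,"az": 0,"claw": 50}]}}

```text
clock: 28.1
tcp_pos: [0.6436, -0.1453, 0.2242]
tool_rot: [0.0, 0.997, 0.081, 0.0]
ft_force: [0.3, -0.3, 3.4]
grip_width: 0.611
```

Request:
{"api": "jog_arm", "payload": {"motion": [{"tx": 0,"ty": 0,"tz": 0,"ax": 0,"ay": 0,"az": 0,"claw": 58},{"tx": 0,"ty": 0,"tz": 0,"ax": 0,"ay": 0,"az": 0,"claw": 61},{"tx": 0,"ty": 0,"tz": 0,"ax": 0,"ay": 0,"az": 0,"claw": 66},{"tx": 0,"ty": 0,"tz": 0,"ax": 0,"ay": 0,"az": 0,"claw": 72},{"tx": 0,"ty": 0,"tz": 0,"ax": 0,"ay": 0,"az": 0,"claw": 74},{"tx": 0,"ty": 0,"tz": 0,"ax": 0,"ay": 0,"az": 0,"claw": 74},{"tx": 0,"ty": 0,"tz": 0,"ax": 0,"ay": 0,"az": 0,"claw": 74},{"tx": 0,"ty": 0,"tz": -5,"ax": 0,"ay": 0,"az": 0,"claw": 74}]}}

```text
clock: 28.77
tcp_pos: [0.6434, -0.1453, 0.2284]
tool_rot: [-0.0, 0.997, 0.081, -0.001]
ft_force: [0.3, -0.7, -0.1]
grip_width: 0.781
```

Request:
{"api": "jog_arm", "payload": {"motion": [{"tx": 0,"ty": 0,"tz": -15,"ax": 0,"ay": 0,"az": 0,"claw": 74},{"tx": 0,"ty": 0,"tz": -25,"ax": 0,"ay": 0,"az": 0,"claw": 74},{"tx": 0,"ty": 10,"tz": -30,"ax": 0,"ay": 0,"az": 0,"claw": 95},{"tx": 0,"ty": 20,"tz": -30,"ax": 0,"ay": 0,"az": 0,"claw": 95},{"tx": 0,"ty": 30,"tz": -25,"ax": 0,"ay": 0,"az": 0,"claw": 95},{"tx": 0,"ty": 20,"tz": -15,"ax": 0,"ay": 0,"az": 0,"claw": 95},{"tx": 0,"ty": 0,"tz": 0,"ax": 0,"ay": 0,"az": 0,"claw": 95},{"tx": 0,"ty": 0,"tz": 0,"ax": 0,"ay": 0,"az": 0,"claw": 95}]}}

```text
clock: 29.43
tcp_pos: [0.6562, -0.2249, 0.3698]
tool_rot: [0.0, 0.997, 0.081, 0.001]
ft_force: [-0.7, 0.2, -0.4]
grip_width: 0.996
```

```bash
python3 - <<'E'
from h import *
for i in range(4): s,d=snap("wrist","w19")
s=arm.state();print(s["tcp_pos"].round(4),yaw(s).round(2),s["clock"])
a=np.radians(-24); p=np.array([.4107,-.264])+.05*np.array([np.sin(a),-np.cos(a)]); print(p,np.hypot(*p)); go(s,*p,-24,.36)
t=cv2.imread('pics/w19.png')
cv2.imwrite('pics/w19c.png',cv2.resize(t[70:270,220:420],None,fx=3,fy=3,interpolation=cv2.INTER_CUBIC)[:600])
E
```

```text
[ 0.6565 -0.2232  0.368 ] 9.39 29.6333
[ 0.39036317 -0.30967727] 0.49828045933052756
az 33.4  tx -208.0 ty 187.3 tz 8.0 (yaw now 9.4, q1 -0.42 q6 -0.59)
```

View pics/w19c.png

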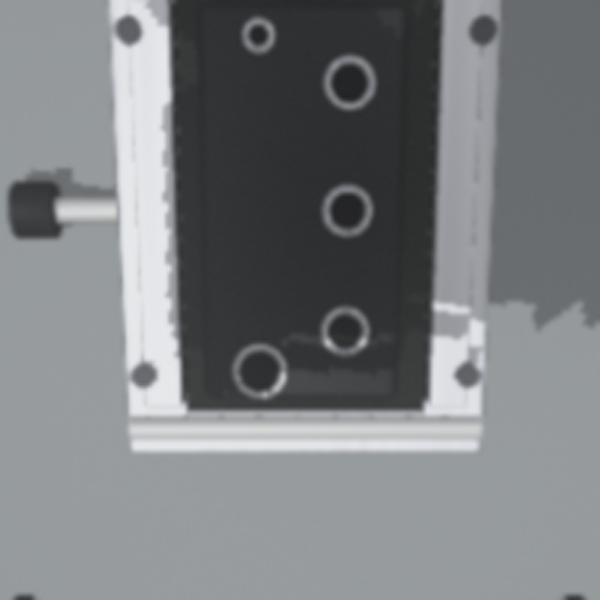

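Request:
{"api": "jog_arm", "payload": {"motion": [{"tx": 0,"ty": 0,"tz": 0,"ax": 0,"ay": 0,"az": 5.6,"claw": 95},{"tx": 0,"ty": 0,"tz": 0,"ax": 0,"ay": 0,"az": 5.6,"claw": 95},{"tx": 0,"ty": 0,"tz": 0,"ax": 0,"ay": 0,"az": 5.6,"claw": 95},{"tx": 0,"ty": 0,"tz": 0,"ax": 0,"ay": 0,"az": 5.6,"claw": 95},{"tx": 0,"ty": 0,"tz": 0,"ax": 0,"ay": 0,"az": 5.5,"claw": 95},{"tx": 0,"ty": 0,"tz": 0,"ax": 0,"ay": 0,"az": 5.5,"claw": 95},{"tx": -16,"ty": 14,"tz": 0,"ax": 0,"ay": 0,"az": 0,"claw": 95},{"tx": -26,"ty": 24,"tz": 0,"ax": 0,"ay": 0,"az": 0,"claw": 95}]}}

```text
clock: 30.3
tcp_pos: [0.6037, -0.2401, 0.3676]
tool_rot: [-0.0, 0.978, -0.207, -0.0]
ft_force: [0.5, -0.5, -0.1]
grip_width: 1.002
```

Request:
{"api": "jog_arm", "payload": {"motion": [{"tx": -28,"ty": 25,"tz": 4,"ax": 0,"ay": 0,"az": 0,"claw": 95},{"tx": -28,"ty": 25,"tz": 4,"ax": 0,"ay": 0,"az": 0,"claw": 95},{"tx": -28,"ty": 25,"tz": 0,"ax": 0,"ay": 0,"az": 0,"claw": 95},{"tx": -28,"ty": 25,"tz": 0,"ax": 0,"ay": 0,"az": 0,"claw": 95},{"tx": -26,"ty": 24,"tz": 0,"ax": 0,"ay": 0,"az": 0,"claw": 95},{"tx": -18,"ty": 16,"tz": 0,"ax": 0,"ay": 0,"az": 0,"claw": 95},{"tx": -10,"ty": 9,"tz": 0,"ax": 0,"ay": 0,"az": 0,"claw": 95},{"tx": 0,"ty": 0,"tz": 0,"ax": 0,"ay": 0,"az": 0,"claw": 95}]}}

```text
clock: 30.97
tcp_pos: [0.389, -0.3103, 0.3609]
tool_rot: [-0.0, 0.978, -0.209, -0.0]
ft_force: [0.5, 0.4, -1.0]
grip_width: 0.999
```

```bash
python3 - <<'E'
from h import *
for i in range(6): s,d=snap("wrist","w20")
print(s["tcp_pos"].round(4),yaw(s).round(2),s["clock"])
t=cv2.imread('pics/w20.png')
cv2.imwrite('pics/w20c.png',cv2.resize(t[90:240,245:395],None,fx=4,fy=4,interpolation=cv2.INTER_CUBIC)[:600])
E
```

```text
[ 0.3915 -0.3098  0.3609] -23.99 31.2167
```

View pics/w20c.png

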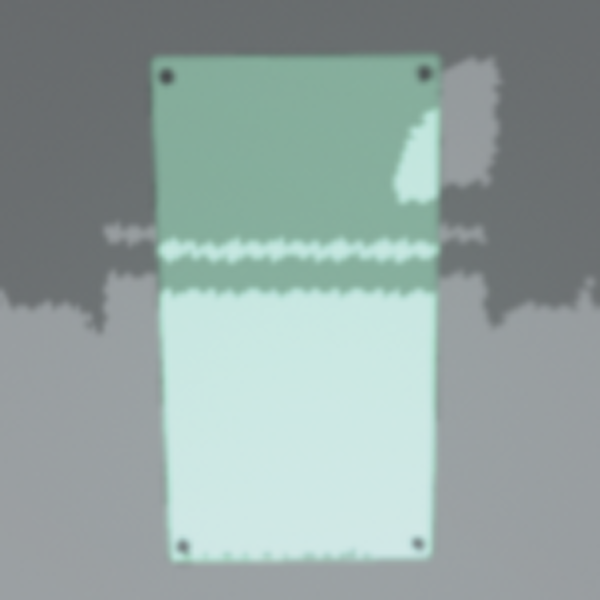

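```bash
python3 - <<'E'
from h import *
s,d=load("w20"); o=(245,90)
c,a,b=rect(d,s,[(152,57),(440,56),(432,557),(170,560)],.013,o,4)
c2,a2,b2=rect(d,s,[(167,76),(425,74),(418,544),(182,547)],.013,o,4)
go(s,*c,b-90,.198)
E
```

```text
centre [ 0.4111 -0.2636] across 66.8 mm ang -23.6 | up 120.4 mm ang 66.5
centre [ 0.4109 -0.2638] across 60.0 mm ang -23.4 | up 112.9 mm ang 66.5
az -0.5  tx -0.4 ty -50.2 tz 162.9 (yaw now -24.0, q1 -0.80 q6 -0.38)
```

Request:
{"api": "jog_arm", "payload": {"motion": [{"tx": -0.4,"ty": -16,"tz": 0,"ax": 0,"ay": 0,"az": -0.5,"claw": 95},{"tx": 0,"ty": -18,"tz": 15,"ax": 0,"ay": 0,"az": 0,"claw": 95},{"tx": 0,"ty": -16,"tz": 25,"ax": 0,"ay": 0,"az": 0,"claw": 95},{"tx": 0,"ty": 0,"tz": 30,"ax": 0,"ay": 0,"az": 0,"claw": 95},{"tx": 0,"ty": 0,"tz": 30,"ax": 0,"ay": 0,"az": 0,"claw": 95},{"tx": 0,"ty": 0,"tz": 20,"ax": 0,"ay": 0,"az": 0,"claw": 95},{"tx": 0,"ty": 0,"tz": 15,"ax": 0,"ay": 0,"az": 0,"claw": 92},{"tx": 0,"ty": 0,"tz": 5,"ax": 0,"ay": 0,"az": 0,"claw": 90}]}}

```text
clock: 31.93
tcp_pos: [0.4106, -0.2637, 0.2188]
tool_rot: [-0.001, 0.979, -0.204, -0.001]
ft_force: [-0.2, -0.1, -0.3]
grip_width: 0.959
```

```bash
python3 - <<'E'
from h import *
for i in range(5): s,d=snap("wrist","w21")
print(s["tcp_pos"].round(4),yaw(s).round(2),s["clock"],s["grip_width"])
go(s,.4110,-.2637,-23.6,.1955)
E
```

```text
[ 0.4106 -0.2642  0.2217] -23.54 32.1333 0.9463221226457783
az 0.1  tx 0.2 ty -0.6 tz 26.2 (yaw now -23.5, q1 -0.71 q6 -0.30)
```

View pics/w21.png

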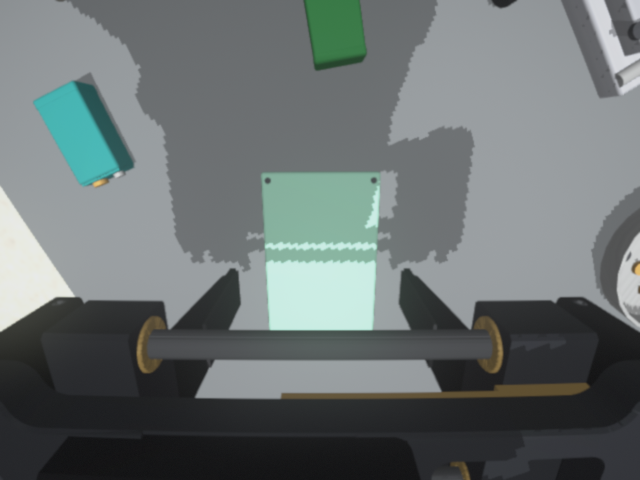

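Aligned. Lower the rest of the way (tips about 2–3 mm above the mat).

Request:
{"api": "jog_arm", "payload": {"motion": [{"tx": 0.2,"ty": -0.5,"tz": 5,"ax": 0,"ay": 0,"az": 0,"claw": 90},{"tx": 0,"ty": 0,"tz": 8,"ax": 0,"ay": 0,"az": 0,"claw": 88},{"tx": 0,"ty": 0,"tz": 6,"ax": 0,"ay": 0,"az": 0,"claw": 86},{"tx": 0,"ty": 0,"tz": 3,"ax": 0,"ay": 0,"az": 0,"claw": 86},{"tx": 0,"ty": 0,"tz": 2,"ax": 0,"ay": 0,"az": 0,"claw": 86},{"tx": 0,"ty": 0,"tz": 1,"ax": 0,"ay": 0,"az": 0,"claw": 86},{"tx": 0,"ty": 0,"tz": 0,"ax": 0,"ay": 0,"az": 0,"claw": 86},{"tx": 0,"ty": 0,"tz": 0,"ax": 0,"ay": 0,"az": 0,"claw": 86}], "newtons": 40}}

```text
clock: 32.85
tcp_pos: [0.4106, -0.2639, 0.1961]
tool_rot: [0.0, 0.979, -0.204, -0.0]
ft_force: [-0.1, 0.2, -0.0]
grip_width: 0.909
```

Request:
{"api": "jog_arm", "payload": {"motion": [{"tx": 0,"ty": 0,"tz": 0,"ax": 0,"ay": 0,"az": 0,"claw": 80},{"tx": 0,"ty": 0,"tz": 0,"ax": 0,"ay": 0,"az": 0,"claw": 76},{"tx": 0,"ty": 0,"tz": 0,"ax": 0,"ay": 0,"az": 0,"claw": 72},{"tx": 0,"ty": 0,"tz": 0,"ax": 0,"ay": 0,"az": 0,"claw": 69},{"tx": 0,"ty": 0,"tz": 0,"ax": 0,"ay": 0,"az": 0,"claw": 66},{"tx": 0,"ty": 0,"tz": 0,"ax": 0,"ay": 0,"az": 0,"claw": 60},{"tx": 0,"ty": 0,"tz": 0,"ax": 0,"ay": 0,"az": 0,"claw": 60},{"tx": 0,"ty": 0,"tz": 0,"ax": 0,"ay": 0,"az": 0,"claw": 60}]}}

```text
clock: 33.52
tcp_pos: [0.4106, -0.2639, 0.1962]
tool_rot: [0.0, 0.979, -0.204, 0.0]
ft_force: [0.4, -0.8, 1.3]
grip_width: 0.711
```

Request:
{"api": "jog_arm", "payload": {"motion": [{"tx": 0,"ty": 0,"tz": 0,"ax": 0,"ay": 0,"az": 0,"claw": 60},{"tx": 0,"ty": 0,"tz": 0,"ax": 0,"ay": 0,"az": 0,"claw": 60},{"tx": 0,"ty": 0,"tz": 0,"ax": 0,"ay": 0,"az": 0,"claw": 60},{"tx": 0,"ty": 0,"tz": 0,"ax": 0,"ay": 0,"az": 0,"claw": 60},{"tx": 0,"ty": 0,"tz": -2,"ax": 0,"ay": 0,"az": 0,"claw": 60},{"tx": 0,"ty": 0,"tz": -4,"ax": 0,"ay": 0,"az": 0,"claw": 60},{"tx": 0,"ty": 0,"tz": -8,"ax": 0,"ay": 0,"az": 0,"claw": 60},{"tx": 0,"ty": 0,"tz": -12,"ax": 0,"ay": 0,"az": 0,"claw": 60}]}}

```text
clock: 34.18
tcp_pos: [0.4103, -0.2637, 0.2221]
tool_rot: [-0.0, 0.979, -0.204, -0.001]
ft_force: [0.3, 0.2, -1.8]
grip_width: 0.709
```

Request:
{"api": "jog_arm", "payload": {"motion": [{"tx": 0,"ty": 0,"tz": -20,"ax": 0,"ay": 0,"az": 0,"claw": 60},{"tx": 0,"ty": 0,"tz": -25,"ax": 0,"ay": 0,"az": 0,"claw": 60},{"tx": 0,"ty": 0,"tz": -30,"ax": 0,"ay": 0,"az": 0,"claw": 60},{"tx": 0,"ty": 0,"tz": -30,"ax": 0,"ay": 0,"az": 0,"claw": 60},{"tx": 0,"ty": 0,"tz": -30,"ax": 0,"ay": 0,"az": 0,"claw": 60},{"tx": 0,"ty": 0,"tz": -20,"ax": 0,"ay": 0,"az": 0,"claw": 60},{"tx": 0,"ty": 0,"tz": -10,"ax": 0,"ay": 0,"az": 0,"claw": 60},{"tx": 0,"ty": 0,"tz": 0,"ax": 0,"ay": 0,"az": 0,"claw": 60}]}}

```text
clock: 34.85
tcp_pos: [0.4103, -0.2636, 0.3898]
tool_rot: [0.001, 0.979, -0.204, 0.002]
ft_force: [-0.6, 0.1, -3.0]
grip_width: 0.711
```

```bash
python3 - <<'E'
from h import *
for i in range(4): s,d=snap("wrist","w22")
print(s["tcp_pos"].round(4),yaw(s).round(2),s["clock"],s["grip_width"],s["ft_force"])
# bed look: yaw 15, offset .14
a=np.radians(15); p=np.array([.635,.135])+.15*np.array([np.sin(a),-np.cos(a)]); print(p,np.hypot(*p)); go(s,*p,15,.42)
E
```

```text
[ 0.4102 -0.2636  0.3866] -23.57 35.0 0.7073425434999656 [ 0.16518233  0.00725484 -0.87701027]
[ 0.67382286 -0.00988887] 0.6738954163127413
az -38.6  tx 320.3 ty -176.8 tz -33.4 (yaw now -23.6, q1 -0.71 q6 -0.30)
```

View pics/w22.png

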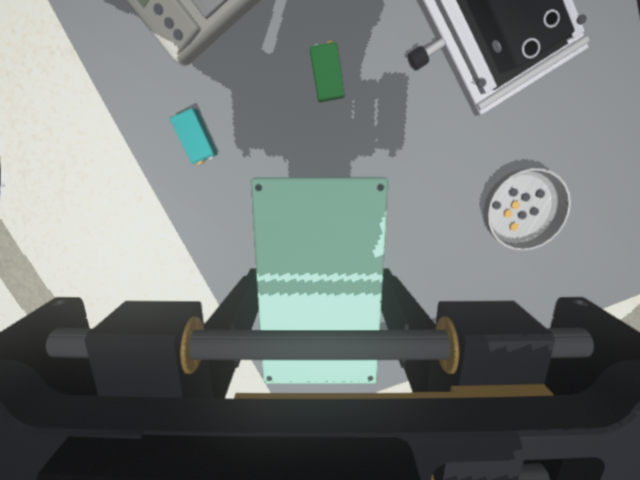

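Request:
{"api": "jog_arm", "payload": {"motion": [{"tx": 0,"ty": 0,"tz": -15,"ax": 0,"ay": 0,"az": -4,"claw": 60},{"tx": 0,"ty": 0,"tz": -18,"ax": 0,"ay": 0,"az": -6,"claw": 60},{"tx": 0,"ty": 0,"tz": 0,"ax": 0,"ay": 0,"az": -6.5,"claw": 60},{"tx": 0,"ty": 0,"tz": 0,"ax": 0,"ay": 0,"az": -6.5,"claw": 60},{"tx": 0,"ty": 0,"tz": 0,"ax": 0,"ay": 0,"az": -6.5,"claw": 60},{"tx": 0,"ty": 0,"tz": 0,"ax": 0,"ay": 0,"az": -5.5,"claw": 60},{"tx": 0,"ty": 0,"tz": 0,"ax": 0,"ay": 0,"az": -3.6,"claw": 60},{"tx": 14,"ty": -8,"tz": 0,"ax": 0,"ay": 0,"az": 0,"claw": 60}]}}

```text
clock: 35.72
tcp_pos: [0.4213, -0.2534, 0.4189]
tool_rot: [-0.001, 0.991, 0.132, -0.001]
ft_force: [0.4, -0.6, -1.5]
grip_width: 0.71
```

Request:
{"api": "jog_arm", "payload": {"motion": [{"tx": 24,"ty": -13,"tz": 0,"ax": 0,"ay": 0,"az": 0,"claw": 60},{"tx": 30,"ty": -16,"tz": 0,"ax": 0,"ay": 0,"az": 0,"claw": 60},{"tx": 32,"ty": -18,"tz": 0,"ax": 0,"ay": 0,"az": 0,"claw": 60},{"tx": 32,"ty": -18,"tz": 0,"ax": 0,"ay": 0,"az": 0,"claw": 60},{"tx": 32,"ty": -18,"tz": 0,"ax": 0,"ay": 0,"az": 0,"claw": 60},{"tx": 32,"ty": -18,"tz": 0,"ax": 0,"ay": 0,"az": 0,"claw": 60},{"tx": 32,"ty": -18,"tz": 0,"ax": 0,"ay": 0,"az": 0,"claw": 60},{"tx": 32,"ty": -18,"tz": 0,"ax": 0,"ay": 0,"az": 0,"claw": 60}]}}

```text
clock: 36.38
tcp_pos: [0.6252, -0.0548, 0.4185]
tool_rot: [-0.0, 0.991, 0.131, -0.001]
ft_force: [1.2, -0.6, -2.0]
grip_width: 0.708
```

Request:
{"api": "jog_arm", "payload": {"motion": [{"tx": 28,"ty": -15,"tz": 0,"ax": 0,"ay": 0,"az": 0,"claw": 60},{"tx": 20,"ty": -11,"tz": 0,"ax": 0,"ay": 0,"az": 0,"claw": 60},{"tx": 12,"ty": -6,"tz": 0,"ax": 0,"ay": 0,"az": 0,"claw": 60},{"tx": 0,"ty": 0,"tz": 0,"ax": 0,"ay": 0,"az": 0,"claw": 60},{"tx": 0,"ty": 0,"tz": 0,"ax": 0,"ay": 0,"az": 0,"claw": 60},{"tx": 0,"ty": 0,"tz": 0,"ax": 0,"ay": 0,"az": 0,"claw": 60},{"tx": 0,"ty": 0,"tz": 0,"ax": 0,"ay": 0,"az": 0,"claw": 60},{"tx": 0,"ty": 0,"tz": 0,"ax": 0,"ay": 0,"az": 0,"claw": 60}]}}

```text
clock: 37.05
tcp_pos: [0.6733, -0.0107, 0.4201]
tool_rot: [0.0, 0.991, 0.13, -0.0]
ft_force: [-0.2, 1.0, -1.0]
grip_width: 0.709
```

```bash
python3 - <<'E'
from h import *
for i in range(3): s,d=snap("wrist","w23")
print(s["tcp_pos"].round(4),yaw(s).round(2),s["clock"],s["grip_width"],s["ft_force"])
E
```

```text
[ 0.6734 -0.0105  0.4203] 14.99 37.15 0.7070250448316292 [-0.56309602  0.19713101 -1.38519618]
```

View pics/w23.png

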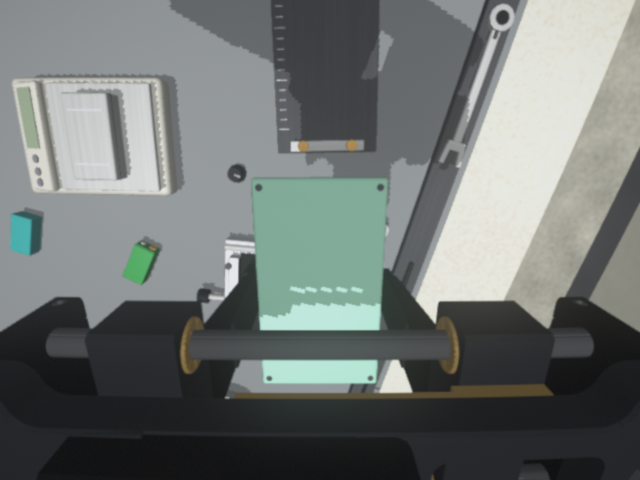

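Request:
{"api": "jog_arm", "payload": {"motion": [{"tx": 0,"ty": -4,"tz": -15,"ax": 0,"ay": 0,"az": 0,"claw": 60},{"tx": 0,"ty": -5,"tz": -25,"ax": 0,"ay": 0,"az": 0,"claw": 60},{"tx": 0,"ty": -5,"tz": -25,"ax": 0,"ay": 0,"az": 0,"claw": 60},{"tx": 0,"ty": 0,"tz": -20,"ax": 0,"ay": 0,"az": 0,"claw": 60},{"tx": 0,"ty": 0,"tz": -5,"ax": 0,"ay": 0,"az": 0,"claw": 60},{"tx": 0,"ty": 0,"tz": 0,"ax": 0,"ay": 0,"az": 0,"claw": 60},{"tx": 0,"ty": 0,"tz": 0,"ax": 0,"ay": 0,"az": 0,"claw": 60},{"tx": 0,"ty": 0,"tz": 0,"ax": 0,"ay": 0,"az": 0,"claw": 60}]}}

```text
clock: 37.87
tcp_pos: [0.6701, 0.0034, 0.5083]
tool_rot: [-0.0, 0.991, 0.131, -0.001]
ft_force: [-0.2, 0.7, -1.6]
grip_width: 0.71
```

```bash
python3 - <<'E'
from h import *
for i in range(5): s,d=snap("wrist","w24")
print(s["tcp_pos"].round(4),yaw(s).round(2),s["clock"],s["grip_width"],s["ft_force"])
t=cv2.imread('pics/w24.png')
t=cv2.resize(t[0:180,250:410],None,fx=5,fy=5,interpolation=cv2.INTER_CUBIC)
cv2.imwrite('pics/w24a.png',t[:500]);cv2.imwrite('pics/w24b.png',t[400:]);
snap("top","top2"); t=cv2.imread("pics/top2.png"); cv2.imwrite("pics/top2c.png",cv2.resize(t[135:215,220:320],None,fx=7,fy=7,interpolation=cv2.INTER_CUBIC))
E
```

```text
[0.6702 0.0035 0.509 ] 15.02 38.0667 0.7117240620320471 [-0.16912842 -0.15804693 -1.38454241]
```

View pics/w24a.png

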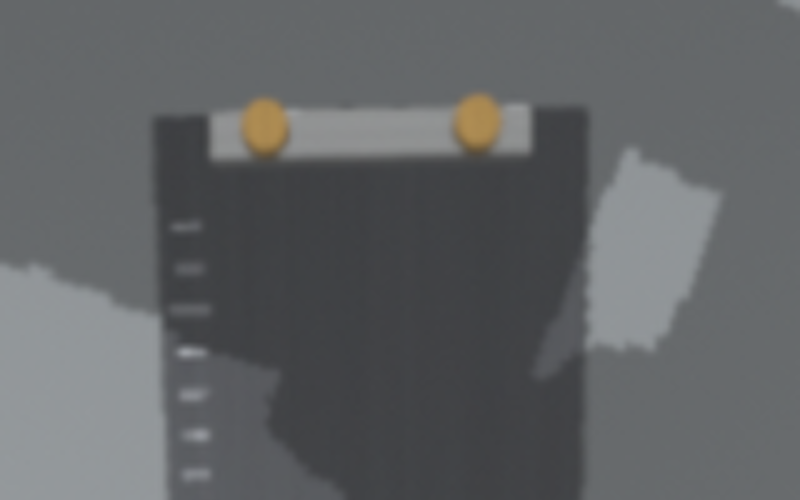

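View pics/w24b.png

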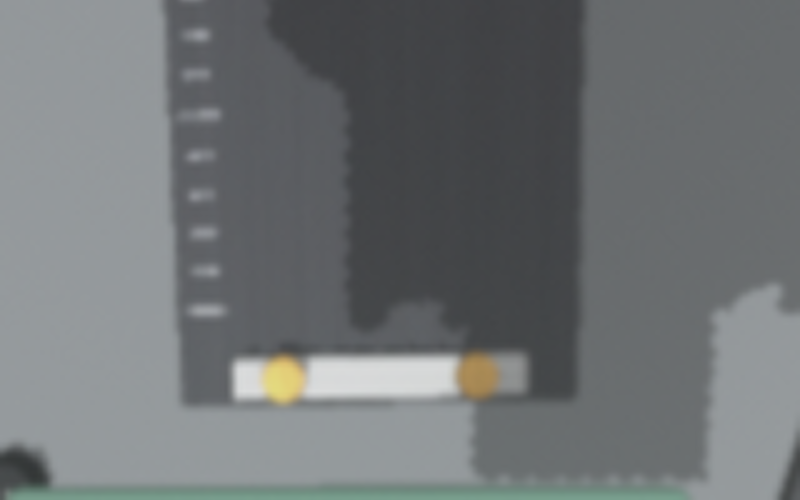

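View pics/top2c.png

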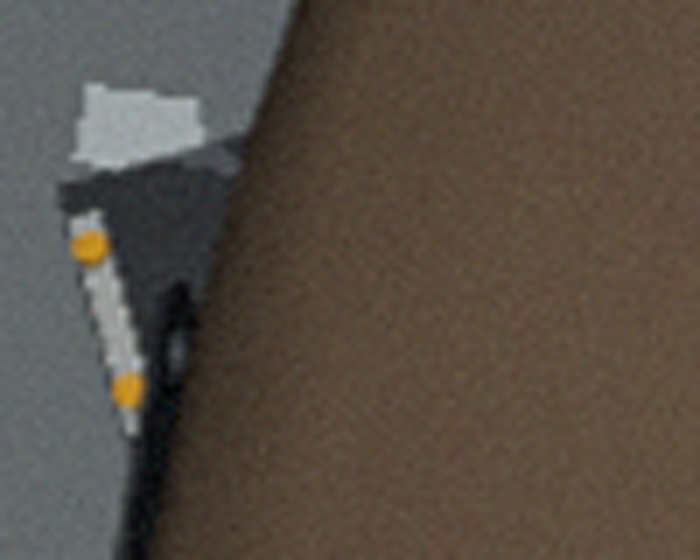

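```bash
python3 - <<'E'
from h import *
s,d=load("w24"); o=(250,0)
c,a,b=rect(d,s,[(154,117),(587,107),(578,799),(180,805)],.019,o,5)
c2,a2,b2=rect(d,s,[(265,124),(478,120),(477,775),(284,778)],.033,o,5)
# stop inner/outer top edges z=.027 : far inner bottom edge visible at z .019? 
rect(d,s,[(210,160),(532,156),(528,753),(233,757)],.027,o,5)
rect(d,s,[(210,112),(532,104),(527,793),(233,801)],.027,o,5)
t=cv2.imread("pics/top0.png"); cv2.imwrite("pics/top0b.png",cv2.resize(t[135:215,220:320],None,fx=7,fy=7,interpolation=cv2.INTER_CUBIC))
E
```

```text
centre [0.64   0.1364] across 109.5 mm ang 16.0 | up 170.6 mm ang 106.0
centre [0.6401 0.1369] across 51.8 mm ang 15.9 | up 156.6 mm ang 106.1
centre [0.6402 0.1365] across 79.8 mm ang 15.7 | up 144.9 mm ang 106.2
centre [0.6401 0.1365] across 79.7 mm ang 16.4 | up 167.2 mm ang 106.0
```

View pics/top0b.png

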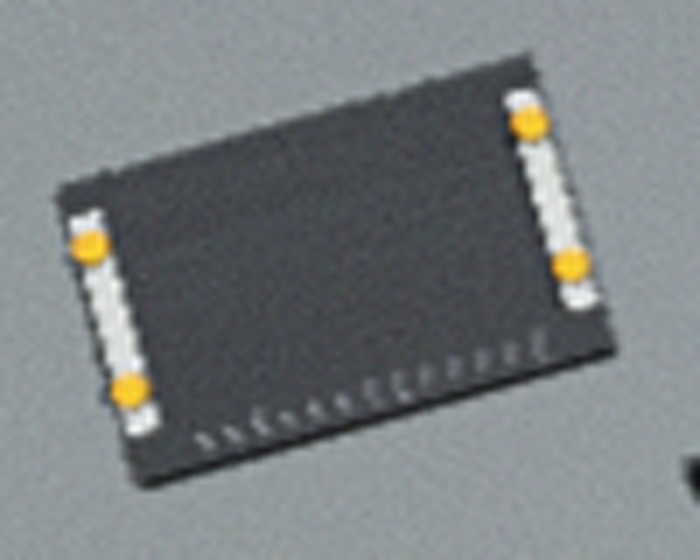

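```bash
python3 - <<'E'
from h import *
d=load("top2")[1]
rect(d,None,[(90,245),(531,122),(571,265),(130,391)],.033,(220,135),7)
rect(d,None,[(58,188),(533,57),(613,350),(142,482)],.019,(220,135),7)
s=arm.state(); go(s,.6398,.1365,16,.216)
E
```

```text
centre [0.6389 0.1362] across 157.1 mm ang -74.0 | up 52.6 mm ang 15.7
centre [0.6378 0.1357] across 170.4 mm ang -74.2 | up 108.3 mm ang 15.8
az -1.0  tx 7.4 ty -136.1 tz 293.5 (yaw now 15.0, q1 -0.09 q6 -0.36)
```

```bash
python3 - <<'E'
from h import *
s,d=load("w22")
P=pix2z(d,[(258,187),(380,187),(372,379),(269,379)],s["tcp_pos"][2]-.183,s)
L=(P-s["tcp_pos"])@T_tool(s)[:3,:3]; print((L*1e3).round(1)); print(L.mean(0)*1e3)
E
```

```text
[[-30.8 -57.2 183. ]
 [ 28.8 -57.2 183. ]
 [ 30.2  56.  183. ]
 [-30.6  56.  183. ]]
[ -0.60215311  -0.62768067 183.00084178]
```

Request:
{"api": "jog_arm", "payload": {"motion": [{"tx": 2,"ty": -12,"tz": 10,"ax": 0,"ay": 0,"az": -1,"claw": 60},{"tx": 3,"ty": -24,"tz": 25,"ax": 0,"ay": 0,"az": 0,"claw": 60},{"tx": 2.8,"ty": -30,"tz": 28,"ax": 0,"ay": 0,"az": 0,"claw": 60},{"tx": 0,"ty": -30,"tz": 28,"ax": 0,"ay": 0,"az": 0,"claw": 60},{"tx": 0,"ty": -25,"tz": 28,"ax": 0,"ay": 0,"az": 0,"claw": 60},{"tx": 0,"ty": -14.5,"tz": 28,"ax": 0,"ay": 0,"az": 0,"claw": 60},{"tx": 0,"ty": 0,"tz": 28,"ax": 0,"ay": 0,"az": 0,"claw": 60},{"tx": 0,"ty": 0,"tz": 25,"ax": 0,"ay": 0,"az": 0,"claw": 60}]}}

```text
clock: 38.83
tcp_pos: [0.6392, 0.138, 0.3078]
tool_rot: [-0.0, 0.99, 0.141, -0.001]
ft_force: [0.3, -0.3, -1.1]
grip_width: 0.71
```

Request:
{"api": "jog_arm", "payload": {"motion": [{"tx": 0,"ty": 0,"tz": 20,"ax": 0,"ay": 0,"az": 0,"claw": 60},{"tx": 0,"ty": 0,"tz": 18,"ax": 0,"ay": 0,"az": 0,"claw": 60},{"tx": 0,"ty": 0,"tz": 12,"ax": 0,"ay": 0,"az": 0,"claw": 60},{"tx": 0,"ty": 0,"tz": 8,"ax": 0,"ay": 0,"az": 0,"claw": 60},{"tx": 0,"ty": 0,"tz": 4,"ax": 0,"ay": 0,"az": 0,"claw": 60},{"tx": 0,"ty": 0,"tz": 0,"ax": 0,"ay": 0,"az": 0,"claw": 60},{"tx": 0,"ty": 0,"tz": 0,"ax": 0,"ay": 0,"az": 0,"claw": 60},{"tx": 0,"ty": 0,"tz": 0,"ax": 0,"ay": 0,"az": 0,"claw": 60}]}}

```text
clock: 39.5
tcp_pos: [0.6405, 0.136, 0.2491]
tool_rot: [0.0, 0.99, 0.139, 0.001]
ft_force: [-0.3, 0.9, -0.5]
grip_width: 0.707
```

```bash
python3 - <<'E'
from h import *
for i in range(5): s,d=snap("wrist","w25")
print(s["tcp_pos"].round(4),yaw(s).round(2),s["clock"],s["grip_width"],s["ft_force"])
go(s,.6402,.136,16,.2125)
E
```

```text
[0.6404 0.136  0.2487] 16.03 39.7 0.7089157103161705 [-0.0340607  -0.61584035 -1.62017134]
az 0.0  tx -0.2 ty -0.1 tz 36.2 (yaw now 16.0, q1 0.11 q6 -0.17)
```

View pics/w25.png

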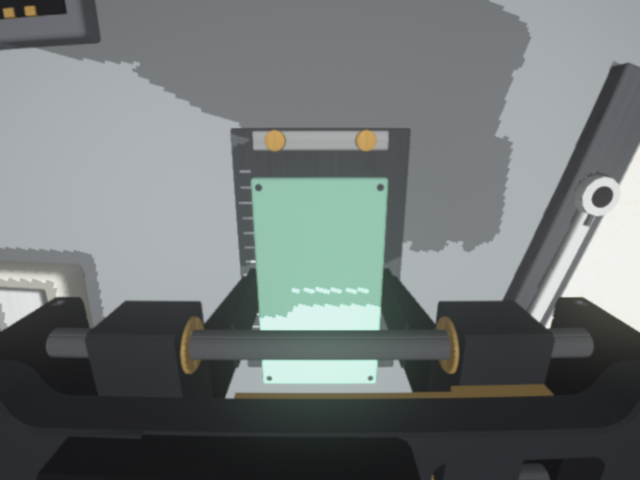

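Request:
{"api": "jog_arm", "payload": {"motion": [{"tx": 0,"ty": 0,"tz": 8,"ax": 0,"ay": 0,"az": 0,"claw": 60},{"tx": 0,"ty": 0,"tz": 10,"ax": 0,"ay": 0,"az": 0,"claw": 60},{"tx": 0,"ty": 0,"tz": 8,"ax": 0,"ay": 0,"az": 0,"claw": 60},{"tx": 0,"ty": 0,"tz": 4,"ax": 0,"ay": 0,"az": 0,"claw": 60},{"tx": 0,"ty": 0,"tz": 2,"ax": 0,"ay": 0,"az": 0,"claw": 60},{"tx": 0,"ty": 0,"tz": 0,"ax": 0,"ay": 0,"az": 0,"claw": 60},{"tx": 0,"ty": 0,"tz": 0,"ax": 0,"ay": 0,"az": 0,"claw": 60},{"tx": 0,"ty": 0,"tz": 0,"ax": 0,"ay": 0,"az": 0,"claw": 60}]}}

```text
clock: 40.42
tcp_pos: [0.6404, 0.136, 0.2163]
tool_rot: [0.0, 0.99, 0.139, 0.0]
ft_force: [0.2, -0.2, -0.7]
grip_width: 0.712
```

```bash
python3 - <<'E'
from h import *
for i in range(5): s,d=snap("wrist","w26")
print(s["tcp_pos"].round(4),yaw(s).round(2),s["clock"],s["grip_width"],s["ft_force"])
go(s,.6402,.136,16,.2122)
t=cv2.imread('pics/w26.png')
cv2.imwrite('pics/w26c.png',cv2.resize(t[100:300,200:440],None,fx=3,fy=3,interpolation=cv2.INTER_CUBIC)[:600])
E
```

```text
[0.6404 0.136  0.2164] 16.04 40.6167 0.7133148953876958 [ 0.48655796 -0.19405088 -1.38562607]
az 0.0  tx -0.2 ty -0.0 tz 4.2 (yaw now 16.0, q1 0.11 q6 -0.17)
```

View pics/w26c.png

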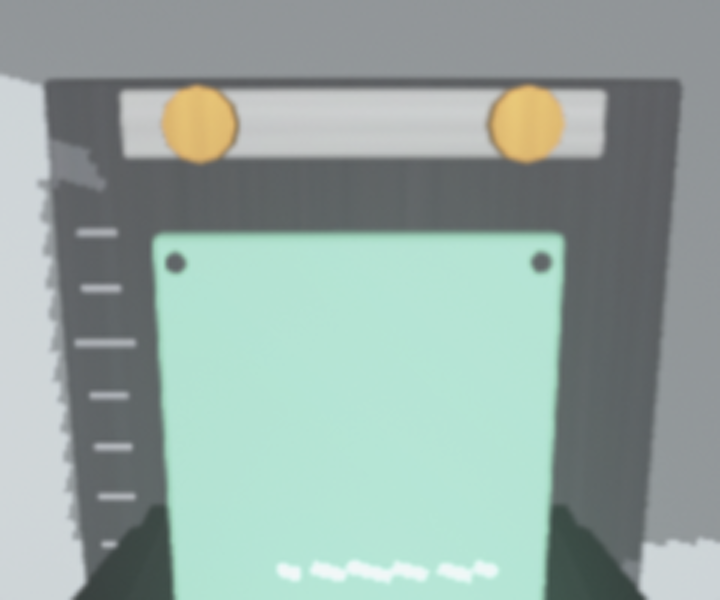

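Request:
{"api": "jog_arm", "payload": {"motion": [{"tx": 0.3,"ty": 0,"tz": 2,"ax": 0,"ay": 0,"az": 0,"claw": 60},{"tx": 0,"ty": 0,"tz": 1.3,"ax": 0,"ay": 0,"az": 0,"claw": 60},{"tx": 0,"ty": 0,"tz": 0.8,"ax": 0,"ay": 0,"az": 0,"claw": 60},{"tx": 0,"ty": 0,"tz": 0,"ax": 0,"ay": 0,"az": 0,"claw": 60},{"tx": 0,"ty": 0,"tz": 0,"ax": 0,"ay": 0,"az": 0,"claw": 60},{"tx": 0,"ty": 0,"tz": 0,"ax": 0,"ay": 0,"az": 0,"claw": 60},{"tx": 0,"ty": 0,"tz": 0,"ax": 0,"ay": 0,"az": 0,"claw": 60},{"tx": 0,"ty": 0,"tz": 0,"ax": 0,"ay": 0,"az": 0,"claw": 60}]}}

```text
clock: 41.33
tcp_pos: [0.6406, 0.1361, 0.2122]
tool_rot: [0.0, 0.99, 0.139, 0.0]
ft_force: [-2.6, -0.1, 6.9]
grip_width: 0.711
```

Contact made (force +7 N). Release.

Request:
{"api": "jog_arm", "payload": {"motion": [{"tx": 0,"ty": 0,"tz": 0,"ax": 0,"ay": 0,"az": 0,"claw": 68},{"tx": 0,"ty": 0,"tz": 0,"ax": 0,"ay": 0,"az": 0,"claw": 71},{"tx": 0,"ty": 0,"tz": 0,"ax": 0,"ay": 0,"az": 0,"claw": 76},{"tx": 0,"ty": 0,"tz": 0,"ax": 0,"ay": 0,"az": 0,"claw": 82},{"tx": 0,"ty": 0,"tz": 0,"ax": 0,"ay": 0,"az": 0,"claw": 84},{"tx": 0,"ty": 0,"tz": 0,"ax": 0,"ay": 0,"az": 0,"claw": 84},{"tx": 0,"ty": 0,"tz": 0,"ax": 0,"ay": 0,"az": 0,"claw": 84},{"tx": 0,"ty": 0,"tz": -4,"ax": 0,"ay": 0,"az": 0,"claw": 84}]}}

```text
clock: 42.0
tcp_pos: [0.6405, 0.1361, 0.2154]
tool_rot: [0.0, 0.99, 0.139, -0.001]
ft_force: [0.8, -0.4, 0.0]
grip_width: 0.886
```

Request:
{"api": "jog_arm", "payload": {"motion": [{"tx": 0,"ty": 0,"tz": -12,"ax": 0,"ay": 0,"az": 0,"claw": 84},{"tx": 0,"ty": 0,"tz": -25,"ax": 0,"ay": 0,"az": 0,"claw": 84},{"tx": 0,"ty": 10,"tz": -30,"ax": 0,"ay": 0,"az": 0,"claw": 90},{"tx": 0,"ty": 20,"tz": -35,"ax": 0,"ay": 0,"az": 0,"claw": 95},{"tx": 0,"ty": 30,"tz": -35,"ax": 0,"ay": 0,"az": 0,"claw": 95},{"tx": 0,"ty": 20,"tz": -35,"ax": 0,"ay": 0,"az": 0,"claw": 95},{"tx": 0,"ty": 10,"tz": -15,"ax": 0,"ay": 0,"az": 0,"claw": 95},{"tx": 0,"ty": 0,"tz": 0,"ax": 0,"ay": 0,"az": 0,"claw": 95}]}}

```text
clock: 42.67
tcp_pos: [0.665, 0.0503, 0.4052]
tool_rot: [0.001, 0.99, 0.138, 0.004]
ft_force: [0.1, -0.1, 1.2]
grip_width: 0.998
```

```bash
python3 - <<'E'
from h import *
for i in range(6): s,d=snap("wrist","w27")
print(s["tcp_pos"].round(4),yaw(s).round(2),s["clock"],s["grip_width"],s["ft_force"])
t=cv2.imread('pics/w27.png')
cv2.imwrite('pics/w27c.png',cv2.resize(t[40:240,230:410],None,fx=3,fy=3,interpolation=cv2.INTER_CUBIC)[:600])
snap("side","side3")
E
```

```text
[0.6644 0.0531 0.3984] 16.08 42.9167 1.0008449528903813 [ 0.28566148 -0.9220251  -0.59837496]
```

View pics/w27c.png

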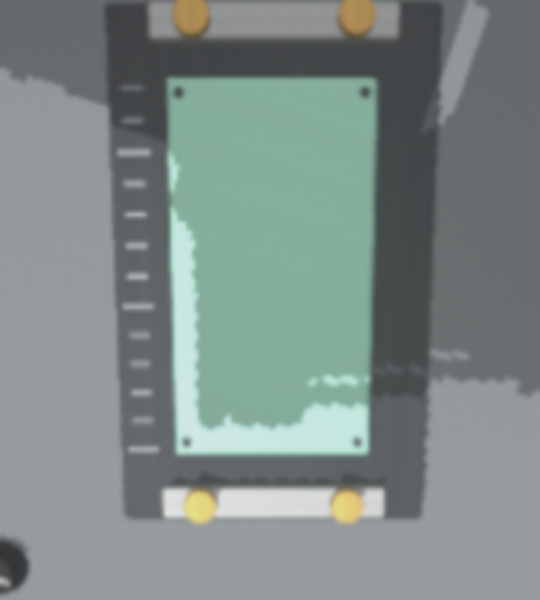

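View pics/side3.png

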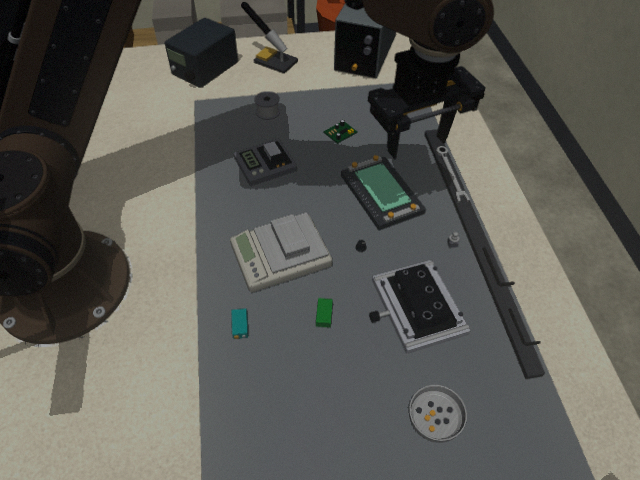

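```bash
python3 - <<'E'
from h import *
s,d=load("w27"); o=(230,40)
rect(d,s,[(167,78),(377,77),(369,454),(176,455)],.029,o,3)
rect(d,s,[(191,14),(357,13),(347,506),(200,506)],.033,o,3)
rect(d,s,[(178,92),(365,92),(357,442),(187,442)],.029,o,3)
# shell image w19: bring up contrast
t=cv2.imread('pics/w19.png'); c=t[60:230,260:385]; c=np.clip(c.astype(float)*2.5-40,0,255).astype(np.uint8)
cv2.imwrite('pics/w19e.png',cv2.resize(c,None,fx=3.5,fy=3.5,interpolation=cv2.INTER_CUBIC))
t=cv2.imread('pics/side3.png'); c=t[120:350,220:480]; cv2.imwrite('pics/side3c.png',cv2.resize(c,None,fx=2.5,fy=2.5,interpolation=cv2.INTER_CUBIC))
E
```

```text
centre [0.6396 0.1368] across 67.5 mm ang 16.3 | up 121.4 mm ang 106.2
centre [0.6401 0.1369] across 51.8 mm ang 16.2 | up 156.6 mm ang 106.1
centre [0.6395 0.1368] across 59.8 mm ang 16.0 | up 112.7 mm ang 106.2
```

View pics/w19e.png

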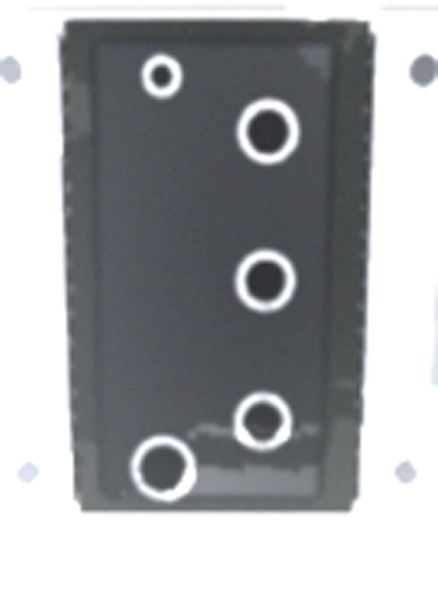

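View pics/side3c.png

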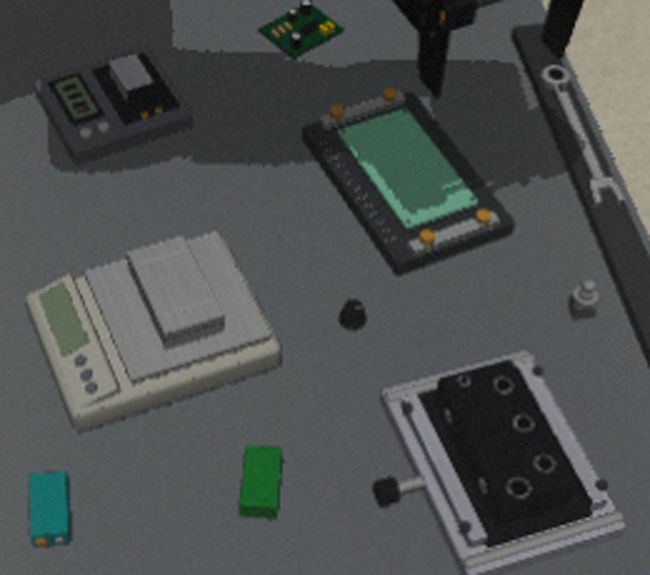

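```bash
python3 - <<'E'
from h import *
s,d=load("w19"); o=(260,60)
rect(d,s,[(91,38),(337,38),(320,497),(98,497)],.055,o,3.5)
rect(d,s,[(8,70),(424,70),(405,472),(28,473)],.031,o,3.5)
s,d=load("w12"); t=cv2.imread('pics/w12c.png'); 
s,d=load("w7"); o=(220,130)
rect(d,s,[(427,108),(580,108),(577,378),(431,378)],.021+.0175,o,5)
rect(d,s,[(361,42),(650,42),(642,453),(371,453)],.0235,o,5)
E
```

```text
centre [ 0.6426 -0.1446] across 56.6 mm ang 9.3 | up 107.4 mm ang 98.7
centre [ 0.6439 -0.1448] across 103.9 mm ang 9.4 | up 102.0 mm ang 99.5
centre [0.4242 0.2724] across 26.1 mm ang 17.0 | up 46.9 mm ang 107.2
centre [0.4256 0.2693] across 51.5 mm ang 17.0 | up 75.3 mm ang 107.2
```

View pics/w12c.png

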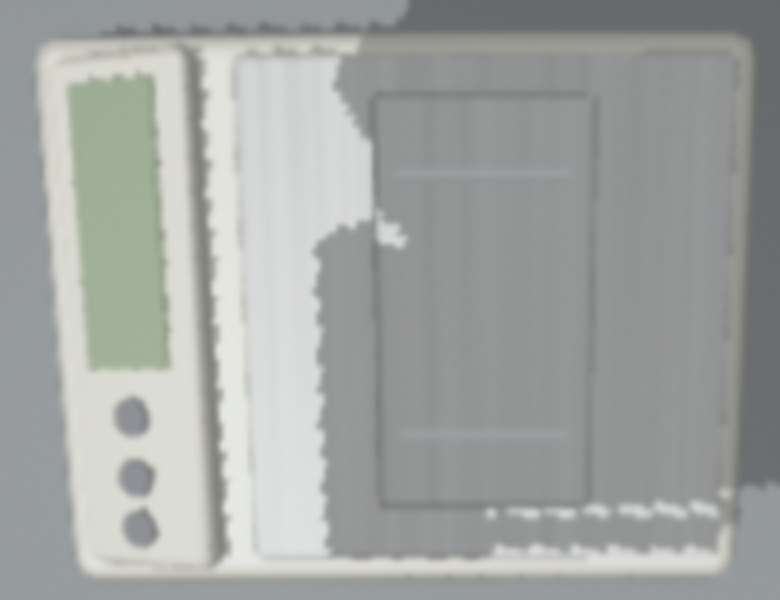

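```bash
python3 - <<'E'
from h import *
s,d=load("w12"); o=(200,50)
rect(d,s,[(373,95),(597,93),(588,505),(378,507)],.065,o,4)
rect(d,s,[(237,55),(735,52),(725,555),(258,558)],.043,o,4)
s=arm.state(); print(s["clock"],s["ft_force"],abs(s["joint_vel"]).max())
print(arm.hand_in())
E
```

```text
centre [0.4304 0.0103] across 45.4 mm ang 13.7 | up 82.5 mm ang 103.0
centre [0.4318 0.0095] across 108.8 mm ang 13.5 | up 108.8 mm ang 104.0
43.0167 [-0.09772135 -0.63815671  0.62481933] 0.005142439925726116
the job is handed in; nothing more can be done
None
```

I took the stack apart from the top and set all four pieces at their stations in the order asked. I handed in at 43 s with the gripper open and clear of everything.

My last checks, measured with the wrist camera after each release (about 2 mm calibration):

| Piece | Offset from station centre | Angle |
|---|---|---|
| Battery in tester cradle | about 3 mm along y, 1.5 mm across | square |
| Tin on scale pan | about 1.6 mm | any angle allowed |
| Shell in fixture | about 1.3 mm across, under 0.5 mm along | square to within 1° |
| Backplate on marking bed | about 0.5 mm | within 0.2° |

- **Battery:** the 3 mm along y is the largest error. The battery and its terminals still lie flat within the rim.
- **Bystanders:** the final side view shows all four pieces in place, and the dish and board where they were.
- **Forces and camera agreement:** the largest force I read was about 7 N, when setting down the backplate. The top and wrist cameras disagreed by 1–2 mm at some stations. There I used the wrist camera, which agreed with where the jaws closed to within about 1 mm.

No check failed.

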